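# Full-scale check of a hand durometer on its steel check disc

### The arm

A 7-joint arm with a two-finger parallel gripper is mounted at the origin on a cart in front of the work surface, level with it; the furniture and walls round the work are solid. World frame = base frame: x ahead of the robot, y to its left, z up, the work surface at z = 0. Lengths are in mm, angles in rad, forces in N, time in s.
With the tool pointing down it reaches from about 425 to 800 mm from the base axis. Payload 8.3 kg.
Tool frame: the origin (TCP) lies between the finger pads; the fingertips stand 8 mm ahead of it and the grasp point (between the pads) lies 11 mm behind it; z points along the fingers, x is the direction in which the jaws open and shut, and the axes are right-handed (so a half turn about z gives the same grasp; the last joint's range is limited). The gripper opens to 85 mm and grips with 20 to 120 N. Pads are 22 mm wide; open, the fingers measure 114 mm over their backs; the gripper's body (76 mm by 85 mm) begins 54 mm behind the grasp point. The pads swing forward as they close: fully open they stand 13 mm farther back than shut.
Start: joints at [1.078, 0.383, 0.016, 1.37, -0.006, 1.388, -0.046], TCP at [260.464, -568.122, 239.279] pointing down, gripper open.
Joint ranges: [-2.95, 2.95], [-0.25, 2.06], [-1.52, 1.56], [0.18, 2.33], [-1.44, 4.58], [0.02, 2.06], [-3.01, 3.01]. Speed limits (rad/s): [2.39, 2.39, 3.01, 3.01, 3.14, 3.14, 3.14].

### API

Orientations are given as a rotation vector (axis times angle).
In Python, from workcell import robot gives the robot as it stands.
- The arm moves only by the tool step_arm, never from a script. Its argument "series" is a list of rows, each an object with "translation": the shift along the tool's x, y, z in m, a list of three; "delta_rot": the turn, a rotation vector about the tool's x, y, z in degrees, a list of three; "jaw": the closure, from 0 (fully open) to 1 (shut). In form: [{"translation": [tx, ty, tz], "delta_rot": [rx, ry, rz], "jaw": jaw}, ...]. A call has 1 to 8 rows; each row is the pose to reach, as a shift and turn from the pose commanded when the call began, along the tool's axes at that moment; what a row does not reach only later rows make up. A row lasts 1/10 s, in which the tool goes at most 50 mm and 8.59 degrees, less where a joint would pass 70% of its speed; a pose out of reach is approached as far as the arm can. A call with a gripper value outside its range is refused whole. The fingers move at their own pace and stop on an object; the grip force is fixed at half the most. Time passes only in rows, so rows that repeat a pose let the fingers close. It gives the time, the measured TCP pose, the force and the opening at its end, in the units of the state.
- robot.read_state(): the state, without advancing time (a new reading comes with each control period).
- robot.get_image(name): name is "scene" or "top" or "wrist"; returns a dict with "img" (420x560x3 uint8, red, green, blue), "vfov" (degrees; the focal length in pixels is half the picture's height over the tangent of half this angle, whatever the lens; pixels are square), "cx", "cy" (the principal point, pixels), "eye" and "attitude" of the camera in the world. Camera axes: x right, y down, z forward; pixel columns grow to the right and rows downward; lengths in mm; the calibration is good to about 2 mm. A picture is of the moment at which its call begins. There is no depth.
- robot.close_job(): hands the job in, once; it reports no verdict.
The state is a dict: "clock": time; "joint_pos": joint angles; "qvel": joint speeds; "joint_torque": joint torques, N m; "tcp_pos": TCP position; "ee_rot": TCP orientation; "force": force on the tool from outside, world axes, zero at the start; "wrist_torque": the same for the moment, N m; "finger_gap": finger opening in mm.
Only numpy, scipy, OpenCV 4.12 (cv2) and the standard library are available. Lean on these libraries where they do the work, as an engineer would, in place of code of your own. Each camera call takes 0.05 s, during which the arm holds its last target.

### The job

Do the full-scale check of the hand durometer: seat the steel check disc without a hole, from the gauge tray, flat in the round seat of the anvil block and let go of it, then lift the durometer out of its stand by the round sprung grip. Stand its foot upright in the engraved ring at the centre of the disc, press the grip gently down until its lower rim is between the two rings on the stem, and finish while still holding it there, steady. Leave the other two discs in their pockets and everything else where it is.

Things in the scene. Friction and masses are not known exactly. Their poses are not given: they have to be found in the camera images.
- check_disc: Full-scale check disc: plain steel disc, 40 mm diameter, 14 mm thick, 140 g, flat top with an engraved ring (30 mm diameter) and centre dot, no hole. Origin: centre of its underside; z up. Lies loose in any one of the three pockets of the gauge tray, its underside 3 mm below the tray's top.
- check_disc_mark (a point): The centre dot of the check disc, at the middle of its top face (14 mm above its underside): where the durometer's 18 mm foot must stand, wholly inside the engraved 30 mm ring.
- zero_disc: Steel disc of the same 40 mm x 14 mm, with a 13 mm hole right through its centre. Origin: centre of its underside. Stays in its pocket.
- half_disc: Steel disc of the same 40 mm x 14 mm, with a 13 mm blind hole 4 mm deep in its top. Origin: centre of its underside. Stays in its pocket.
- gauge_tray: Fixed grey plastic tray plate, 68 x 212 mm, top 13 mm above the bench, with three round pockets (45 mm diameter, 3 mm deep) in a row along its y axis at y = -68, 0 and +68 mm. Origin: centre of its underside, z up.
- anvil: Fixed heavy aluminium block, 96 x 96 mm, top 22 mm above the bench, with a round seat in the middle of its top: 45 mm diameter, 4 mm deep, small chamfer, dark steel floor. Origin: centre of its underside, z up.
- anvil_seat (a point): Centre of the floor of the anvil's round seat, 4 mm below the block's top face; the seated disc's underside lies here and the disc stands 10 mm proud of the block.
- durometer: Hand durometer, upright in its stand, 0.22 kg, 141 mm tall, all centred on its z axis (up). Origin: centre of its flat foot face (18 mm round; a sprung pin in the middle stands 2.5 mm out). 34 mm shoulder ring, underside at z = 16 mm, rests on the stand's top; dial case z = 20 to 76 mm, 56 mm wide, 22 mm thick, dial facing -x; thin stem with two black rings; sprung grip at the top.
- grip_mid (a point): On the axis, half way up the durometer's round sprung grip: 28 to 30 mm diameter, straight sides, 45 mm tall (z = 96 to 141 mm above the foot when not pressed); this point is 118 mm above the foot and moves down with the grip. Hold the durometer here.
- durometer_grip (a joint): How far the sprung grip is pressed down along the stem, m: 0 at rest, 0.014 at its stop. Its spring starts at 3.5 N and adds 0.7 N per mm. The grip's lower rim is at the upper ring of the stem at 0.005 and at the lower ring at 0.011.
- durometer_pin (a joint): How far the sprung pin is pushed up into the foot, m: 0 when free, 0.0025 when flush with the foot face (pointer at full scale; the pin then pushes with about 4 N).
- durometer_stand: Fixed grey stand block, 76 mm square on an 88 mm mat, top 36 mm above the bench, with a 22 mm hole, 26 mm deep, that takes the durometer's foot with 2 mm of play all round. Origin: centre of its underside.
- stand_mouth (a point): Centre of the hole's mouth in the top face of the durometer's stand.
- timer: White bench timer standing on its edge, 24 x 62 x 62 mm. Bystander; origin at the centre of its underside.
- petri_dish: Small closed petri dish, 67 mm across, 13 mm high. Bystander; origin at the centre of its underside.
- weighing_bottle: Glass weighing bottle with lid, 43 mm diameter, 53 mm high. Bystander; origin at the centre of its underside.
- marker: Marker pen lying down, 135 mm long, 16 mm thick. Bystander; origin under its middle.
- strip_carton: Small carton, 40 x 60 x 20 mm. Bystander; origin at the centre of its underside.
Not all that is in view belongs to the job. What is shaped like the check_disc but green or yellow is not meant.

How it is judged (in metres and radians):
On the way, in this order (a step that is already met when the one before it is completed fails the run):
1. the check disc without a hole is seated flat in the anvil's seat and let go (horizontal distance between check_disc_mark and anvil_seat below 0.004 m and z of check_disc in the frame of anvil_seat below 0.0015 m and angle between check_disc's own z axis and vertical below 0.05 rad and contact force between check_disc and the fingers below 0.1 N), for 0.2 s.
2. the durometer is lifted clear out of its stand, held by the gripper (height (world z) of durometer above 0.045 m and contact force between durometer and durometer_stand below 0.1 N and contact force between durometer and the fingers above 1 N), for 0.1 s.
3. the foot stands flat and upright on the disc's centre with the grip's rim between the two rings (horizontal distance between check_disc_mark and anvil_seat below 0.004 m and z of check_disc in the frame of anvil_seat below 0.0015 m and angle between check_disc's own z axis and vertical below 0.05 rad and value of joint durometer_pin above 0.0018 m and value of joint durometer_grip between 0.005 and 0.011 m and angle between durometer's own z axis and vertical below 0.07 rad and horizontal distance between durometer and check_disc_mark below 0.006 m and contact force between durometer and check_disc between 5 and 20 N and contact force between durometer and the fingers above 1 N and contact force between durometer and anvil below 0.3 N), for 0.3 s.
At the end, for the whole second after the job is handed in: Check disc flat in the seat (within 4 mm). Durometer held, touching only that disc, at rest, upright within 4 degrees, foot within 6 mm of the disc centre, pin in 1.8 mm or more, grip pressed 5 to 11 mm, 5 to 20 N on the disc. The other discs are in the tray (all of step 3 and linear speed of durometer below 0.01 m/s and angular speed of durometer below 0.1 rad/s and horizontal distance between each of zero_disc, half_disc and gauge_tray below 0.075 m); the arm keeps its last pose, push and grip.
It fails at once if the durometer is pressed or knocked on the disc, the anvil or the stand with more than 30 N (contact force between durometer and check_disc above 30 N or contact force between durometer and anvil above 30 N or contact force between durometer and durometer_stand above 30 N).
It fails at once if the durometer is tipped over or laid down (angle between durometer's own z axis and vertical above 0.6 rad).
It fails at once if a disc with a hole is taken out of its pocket (distance of any of zero_disc, half_disc from where it was at the start of the episode above 0.012 m).
It fails at once if a bystander on the bench is pushed away (distance of any of timer, petri_dish, weighing_bottle, marker, strip_carton from where it was at the start of the episode above 0.02 m).
It also fails if it takes over 48 s, if anything falls off the work surface, if the arm or the gripper's body presses on something with over 40 N, if the wrist force passes 120 N, or if a joint passes its speed limit or range.

## Working session

There is one attempt and no reset: what is moved stays moved. The work goes in short steps, Python scripts to look and compute and a tool call to move; the robot and the scene stay as the last step left them, time stands still between calls to the robot, and variables do not carry over. Pictures are saved under pics/ and viewed, and the job is handed in when it is done.

Besides the shell and the picture viewer there is one more tool, called as name(argument=value, ...), one argument or row to a line, values as JSON. step_arm: Moves the arm, as the interface text tells. Its arguments: {"type":"object","properties":{"series":{"type":"array","items":{"type":"object","properties":{"translation":{"type":"array","items":{"type":"number"}},"delta_rot":{"type":"array","items":{"type":"number"}},"jaw":{"type":"number"}}}}},"required":["series"]}

```bash
mkdir -p pics; ls; python3 - <<'E'
from workcell import robot
import cv2
print(robot.read_state())
for n in ["scene","top","wrist"]:
    d=robot.get_image(n)
    print(n,{k:v for k,v in d.items() if k!="img"})
    cv2.imwrite(f"pics/{n}0.png",d["img"][:,:,::-1])
E
```

```text
pics
{'clock': 0.0, 'joint_pos': array([ 1.07809015,  0.38423221,  0.01636377,  1.37117698, -0.00632515,
        1.38821979, -0.04648074]), 'qvel': array([-0.00022483, -0.0003529 ,  0.00026324, -0.00089842, -0.00067182,
       -0.00132421,  0.00171034]), 'joint_torque': array([-3.62180399e-04, -6.27590418e+01,  8.44165664e-01, -3.71811676e+01,
        1.64905790e-02,  1.43229726e-02,  3.26361965e-05]), 'tcp_pos': array([ 260.2692501 , -567.67480403,  238.27214911]), 'ee_rot': array([-2.64324611e+00,  1.69592077e+00,  2.63452333e-03]), 'force': array([-0.06928393,  0.07687041, -0.32804408]), 'wrist_torque': array([-0.02875863, -0.0111478 ,  0.00547701]), 'finger_gap': 85.7240104065741}
scene {'vfov': 57.774870178831826, 'cx': 280.4991682246128, 'cy': 209.87976436057994, 'eye': array([147.29086935, 378.01370204, 592.56247212]), 'attitude': array([-0.69246184,  2.49006905, -1.30692879])}
top {'vfov': 51.29586341999021, 'cx': 282.8637508507878, 'cy': 214.421768486857, 'eye': array([ 438.36655939, -242.76078319, 1176.37248025]), 'attitude': array([-2.17251517,  2.19276988, -0.07824581])}
wrist {'vfov': 64.22234723382098, 'cx': 277.13430349817105, 'cy': 203.42793007310163, 'eye': array([ 321.0885619 , -541.14167843,  372.97381429]), 'attitude': array([ 2.45146586, -1.57110192, -0.2093099 ])}
```

View pics/scene0.png

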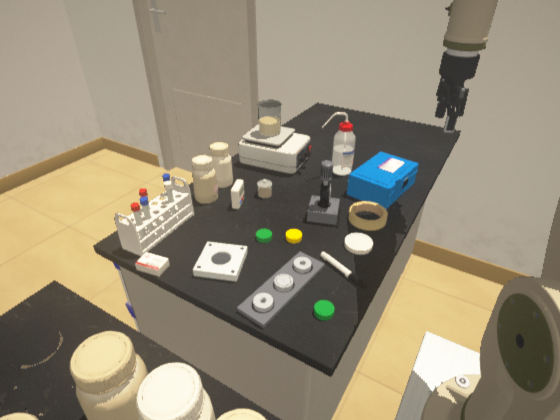

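View pics/top0.png

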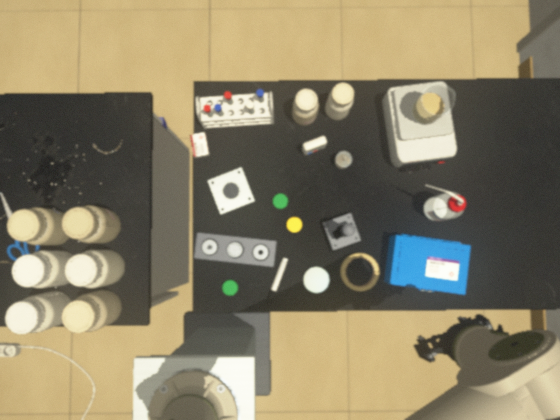

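View pics/wrist0.png

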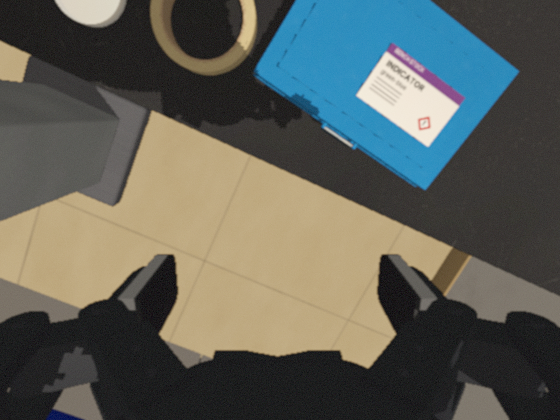

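```bash
cat > h.py <<'E'
import numpy as np, cv2
from scipy.spatial.transform import Rotation as R
from workcell import robot
def cam(d):
    f=d["img"].shape[0]/2/np.tan(np.radians(d["vfov"]/2)); return f,R.from_rotvec(d["attitude"]).as_matrix(),np.array(d["eye"])
def px2w(d,u,v,z):
    f,M,e=cam(d); r=M@np.array([(u-d["cx"])/f,(v-d["cy"])/f,1]); return e+r*(z-e[2])/r[2]
def w2px(d,p):
    f,M,e=cam(d); q=M.T@(np.array(p,float)-e); return d["cx"]+f*q[0]/q[2], d["cy"]+f*q[1]/q[2]
def save(d,name,box=None,s=1):
    im=d["img"][:,:,::-1]
    if box: im=im[box[1]:box[3],box[0]:box[2]]
    cv2.imwrite("pics/"+name,cv2.resize(im,None,fx=s,fy=s,interpolation=cv2.INTER_CUBIC))
E
python3 - <<'E'
from h import *
d=robot.get_image("top"); save(d,"topc1.png",(190,120,380,310),3.15)
s=robot.get_image("scene"); save(s,"scenec1.png",(190,150,390,330),3.3)
for n,u,v,z in [("p1",209.5,247,24),("p2",235,249.5,24),("p3",261,252,24),("seat",231,190.5,18),("stand",342,231,36),("grip",347,229.5,118),("greenS",230,287,10)]:
    print(n,px2w(d,u,v,z).round(1))
for n,u,v,z in [("p1",263,301,24),("p2",284,282,24),("p3",303,264,24),("seat",222,258,18)]:
    print("s",n,px2w(s,u,v,z).round(1))
E
```

```text
p1 [439.6 -46.9  24. ]
p2 [ 432.5 -114.    24. ]
p3 [ 425.3 -182.3   24. ]
seat [ 589.4 -102.8   18. ]
stand [ 478.  -394.3   36. ]
grip [ 478.7 -395.6  118. ]
greenS [333.7 -99.1  10. ]
s p1 [436.9 -42.3  24. ]
s p2 [ 427.8 -107.5   24. ]
s p3 [ 419.9 -175.6   24. ]
s seat [ 587.4 -104.6   18. ]
```

View pics/topc1.png

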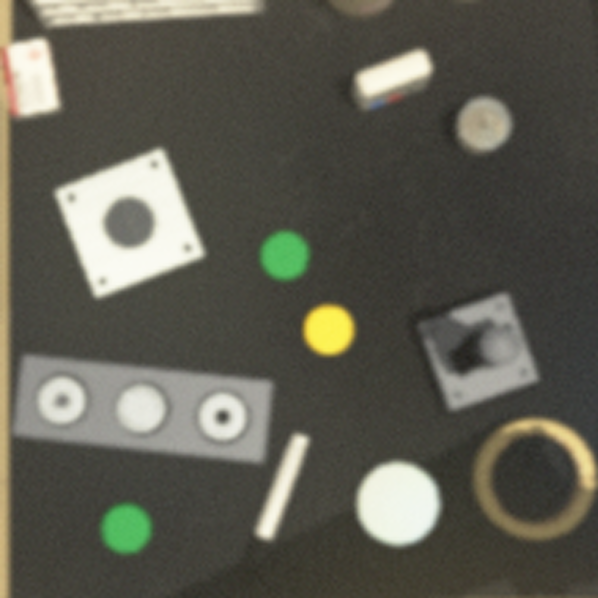

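View pics/scenec1.png

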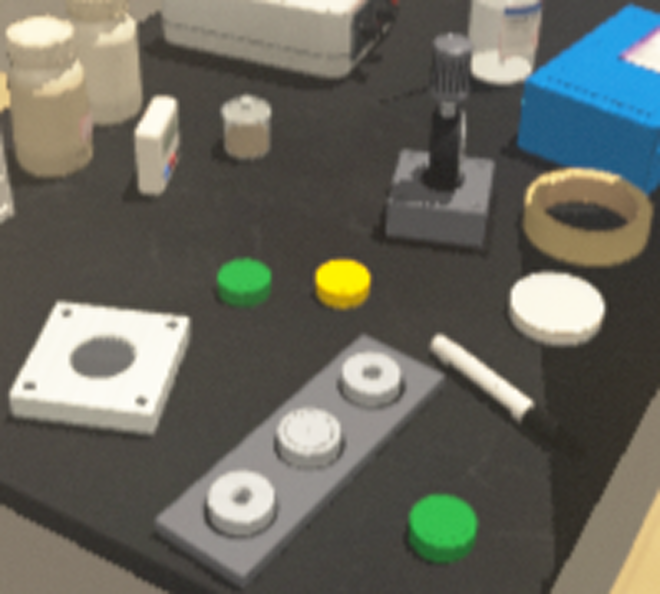

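```bash
cat >> h.py <<'E'
def plan(p,yawdir=None,state=None):
    """delta in tool frame (m, deg) to reach TCP p with tool down & tool x along yawdir (nearest half-turn)"""
    s=state or robot.read_state(); M=R.from_rotvec(s["ee_rot"]); m=M.as_matrix()
    t=m.T@(np.array(p)-s["tcp_pos"])/1000
    x=m[:,0].copy() if yawdir is None else np.array([*yawdir,0.])
    x[2]=0;x/=np.linalg.norm(x)
    if x@m[:,0]<0:x=-x
    T=np.column_stack([x,np.cross([0,0,-1.],x),[0,0,-1.]])
    r=(M.inv()*R.from_matrix(T)).as_rotvec(degrees=True)
    print("tcp",s["tcp_pos"].round(1),"x",m[:,0].round(3),"z",m[:,2].round(3),"F",s["force"].round(1),"gap",round(s["finger_gap"],1),"t",round(s["clock"],2),"q7",s["joint_pos"].round(2))
    print(" trans",t.round(4)," rot",r.round(2), "dist",np.linalg.norm(t).round(3))
E
python3 - <<'E'
from h import *
plan([432,-114,150],(.9945,-.105))
E
```

```text
tcp [ 260.4 -567.9  238.8] x [ 0.417 -0.909 -0.001] z [-0.     0.001 -1.   ] F [0.5 0.8 0. ] gap 85.6 t 0.25 q7 [ 1.08  0.38  0.02  1.37 -0.01  1.39 -0.05]
 trans [-0.341  -0.3452  0.0891]  rot [-3.000e-02  5.000e-02 -5.935e+01] dist 0.493
```

step_arm(
  series=[
    {"translation": [-0.03,-0.03,0],"delta_rot": [0,0,-5.5],"jaw": 0},
    {"translation": [-0.065,-0.065,0],"delta_rot": [0,0,-12],"jaw": 0},
    {"translation": [-0.1,-0.1,0],"delta_rot": [0,0,-18],"jaw": 0},
    {"translation": [-0.135,-0.135,0],"delta_rot": [0,0,-24],"jaw": 0},
    {"translation": [-0.17,-0.17,0],"delta_rot": [0,0,-30],"jaw": 0},
    {"translation": [-0.205,-0.205,0],"delta_rot": [0,0,-36],"jaw": 0},
    {"translation": [-0.24,-0.24,0],"delta_rot": [0,0,-42],"jaw": 0},
    {"translation": [-0.275,-0.275,0.01],"delta_rot": [0,0,-48],"jaw": 0},
  ],
)

```text
clock: 1.05
tcp_pos: [396.6, -202.3, 230.6]
ee_rot: [3.105, -0.468, 0.004]
force: [1.2, 0.4, 0.2]
finger_gap: 85.4
```

```bash
python3 - <<'E'
from h import *
plan([432,-114,150],(.9945,-.105))
E
```

```text
tcp [ 396.6 -202.3  230.6] x [ 0.956 -0.294  0.003] z [ 0.002 -0.002 -1.   ] F [1.2 0.4 0.2] gap 85.4 t 1.05 q7 [ 0.74  0.01 -0.34  1.83  0.    1.29  0.1 ]
 trans [ 0.0076 -0.0949  0.0805]  rot [  0.07  -0.16 -11.1 ] dist 0.125
```

step_arm(
  series=[
    {"translation": [0.003,-0.045,0.03],"delta_rot": [0,0,-6],"jaw": 0},
    {"translation": [0.0076,-0.095,0.05],"delta_rot": [0,0,-11.1],"jaw": 0},
    {"translation": [0.0076,-0.095,0.08],"delta_rot": [0,0,-11.1],"jaw": 0},
    {"translation": [0.0076,-0.095,0.08],"delta_rot": [0,0,-11.1],"jaw": 0},
  ],
)

```text
clock: 1.45
tcp_pos: [429.3, -113.1, 146.1]
ee_rot: [-3.135, 0.165, 0.01]
force: [-0.6, -0.5, -0.3]
finger_gap: 85.2
```

```bash
python3 - <<'E'
from h import *
d=robot.get_image("wrist"); save(d,"w1.png",None,1.4)
plan([432,-114,150],(.9945,-.105))
print([np.round(w2px(d,p)) for p in [(439.6,-46.9,24),(432.5,-114,24),(425.3,-182.3,24)]])
np.save("w1.npy",d,allow_pickle=True)
E
```

```text
tcp [ 430.  -114.9  148.2] x [ 0.994 -0.108 -0.004] z [-0.004  0.001 -1.   ] F [-0.  -0.7  0.6] gap 85.7 t 1.5 q7 [ 0.62  0.1  -0.45  1.95  0.05  1.11  0.04]
 trans [ 0.0019 -0.0012 -0.0018]  rot [-0.05  0.23 -0.17] dist 0.003
[array([281., 111.]), array([281., 199.]), array([281., 278.])]
```

View pics/w1.png

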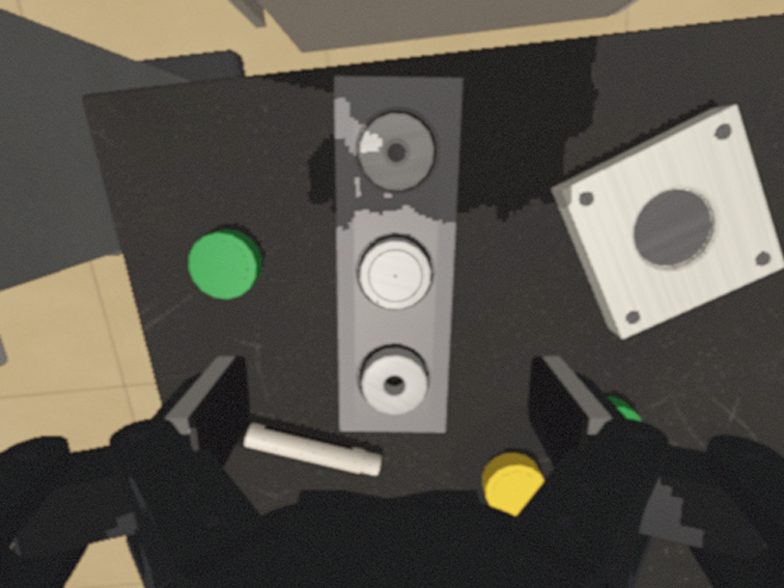

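Candidates: the tray discs at top-view (209,247) and (261,252) have holes, the tray disc at (235,249) is plain, and the coloured discs are at (280,201), (294,225) and (230,287). The close wrist view shows the engraved ring and dot on the middle one at (396,275), so I'm taking that one.

```bash
python3 - <<'E'
from h import *
d=np.load("w1.npy",allow_pickle=True).item()
for n,u,v,z in [("half",396,152,24),("check",396,275,24),("zero",394,383,24),("seat",673,229,18)]:
    print(n,px2w(d,u/1.4,v/1.4,z).round(1))
save(d,"w1c.png",(230,40,340,320),2.1)
# anvil corner holes on top z=22
for u,v in [(723,131),(586,199),(633,317),(763,263)]: print(px2w(d,u/1.4,v/1.4,22).round(1))
s=robot.read_state(); m=R.from_rotvec(s["ee_rot"]).as_matrix()
p=px2w(d,396/1.4,275/1.4,24); plan([p[0],p[1],60],(.9945,-.105))
E
```

```text
half [440.8 -45.6  24. ]
check [ 434.2 -112.1   24. ]
zero [ 426.3 -178.6   24. ]
seat [ 591.4 -103.1   18. ]
[612.3 -52.8  22. ]
[541.2 -80.8  22. ]
[ 568.7 -151.8   22. ]
[ 640.3 -126.9   22. ]
tcp [ 430.  -114.9  148.2] x [ 0.994 -0.108 -0.004] z [-0.004  0.001 -1.   ] F [-0.  -0.7  0.6] gap 85.7 t 1.5 q7 [ 0.62  0.1  -0.45  1.95  0.05  1.11  0.04]
 trans [ 0.0042 -0.0033  0.0882]  rot [-0.05  0.23 -0.17] dist 0.088
```

View pics/w1c.png

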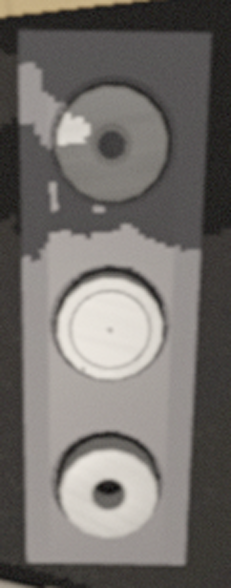

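step_arm(
  series=[
    {"translation": [0.004,-0.003,0.03],"delta_rot": [0,0,0],"jaw": 0.4},
    {"translation": [0.004,-0.003,0.06],"delta_rot": [0,0,0],"jaw": 0.4},
    {"translation": [0.004,-0.003,0.09],"delta_rot": [0,0,0],"jaw": 0.4},
    {"translation": [0.004,-0.003,0.11],"delta_rot": [0,0,0],"jaw": 0.4},
    {"translation": [0.004,-0.003,0.11],"delta_rot": [0,0,0],"jaw": 0.4},
    {"translation": [0.004,-0.003,0.11],"delta_rot": [0,0,0],"jaw": 0.4},
  ],
)

```text
clock: 2.1
tcp_pos: [436.3, -114.4, 40.8]
ee_rot: [3.136, -0.175, 0.002]
force: [0.1, 0.2, 1.1]
finger_gap: 51.5
```

```bash
python3 - <<'E'
from h import *
d=robot.get_image("wrist"); save(d,"w2.png",None,1.4)
s=robot.get_image("scene"); save(s,"s2.png",(180,170,400,340),3.5)
plan([433.5,-113,24],(.9945,-.105))
p=px2w(d,282.5,196.6,24)
E
```

```text
tcp [ 436.9 -114.1   41.3] x [ 0.994 -0.111  0.003] z [ 0.003 -0.001 -1.   ] F [-0.5  0.   0.6] gap 51.0 t 2.2 q7 [ 0.58  0.26 -0.44  2.05  0.14  0.86 -0.05]
 trans [-0.0036 -0.0007  0.0173]  rot [ 0.05 -0.17 -0.32] dist 0.018
```

View pics/w2.png

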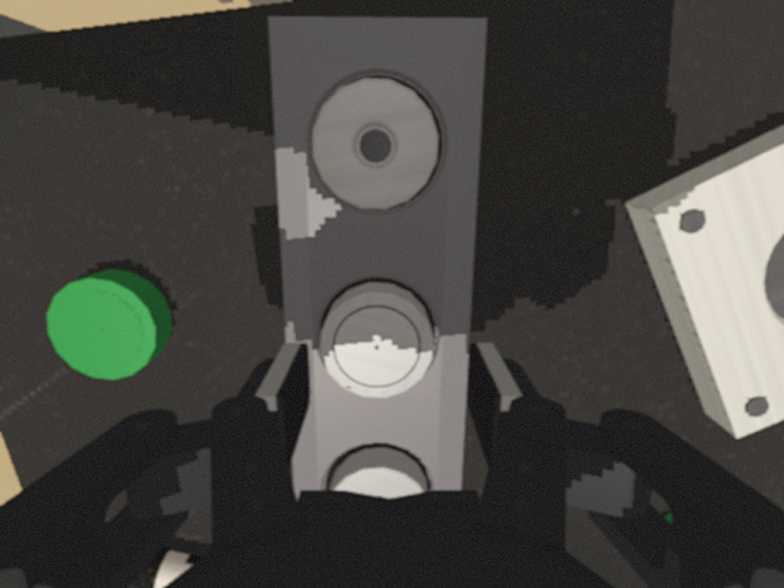

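View pics/s2.png

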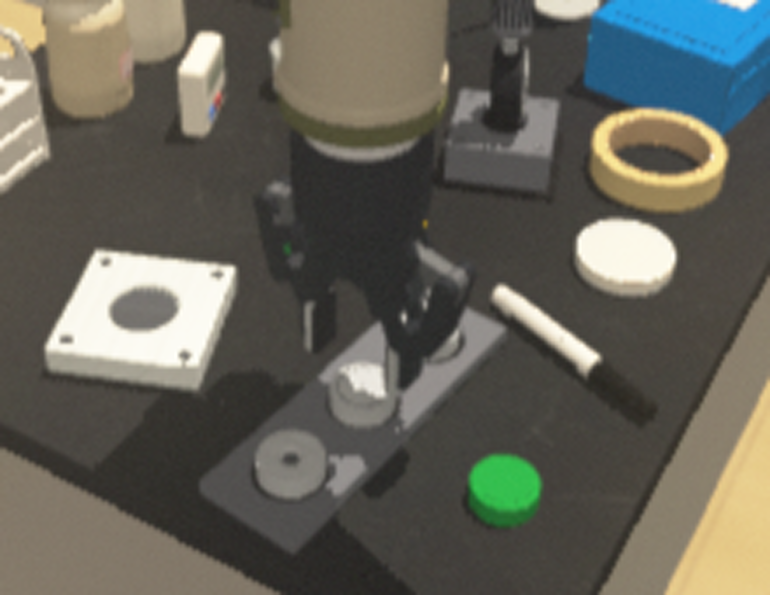

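```bash
python3 - <<'E'
from h import *
d=robot.get_image("wrist")
s=robot.read_state(); m=R.from_rotvec(s["ee_rot"]).as_matrix(); t=s["tcp_pos"]
for dz in (-4,0,4,8):
  for dx in (-26,26):
    print(dz,dx,[tuple(np.round(np.array(w2px(d,t+m@[dx,dy,dz]))*1.4)) for dy in (-11,0,11)])
print(px2w(d,376/1.4,345/1.4,24))
E
```

```text
-4 -26 [(np.float64(298.0), np.float64(345.0)), (np.float64(300.0), np.float64(378.0)), (np.float64(302.0), np.float64(411.0))]
-4 26 [(np.float64(472.0), np.float64(345.0)), (np.float64(470.0), np.float64(378.0)), (np.float64(468.0), np.float64(411.0))]
0 -26 [(np.float64(301.0), np.float64(340.0)), (np.float64(302.0), np.float64(373.0)), (np.float64(304.0), np.float64(404.0))]
0 26 [(np.float64(469.0), np.float64(340.0)), (np.float64(468.0), np.float64(373.0)), (np.float64(466.0), np.float64(404.0))]
4 -26 [(np.float64(303.0), np.float64(335.0)), (np.float64(304.0), np.float64(367.0)), (np.float64(306.0), np.float64(398.0))]
4 26 [(np.float64(467.0), np.float64(335.0)), (np.float64(466.0), np.float64(367.0)), (np.float64(464.0), np.float64(398.0))]
8 -26 [(np.float64(305.0), np.float64(331.0)), (np.float64(307.0), np.float64(362.0)), (np.float64(308.0), np.float64(392.0))]
8 26 [(np.float64(465.0), np.float64(331.0)), (np.float64(464.0), np.float64(362.0)), (np.float64(462.0), np.float64(392.0))]
[ 433.95458553 -111.38606766   24.        ]
```

step_arm(
  series=[
    {"translation": [-0.0025,-0.0015,0.012],"delta_rot": [0,0,0],"jaw": 0.4},
    {"translation": [-0.0025,-0.0015,0.022],"delta_rot": [0,0,0],"jaw": 0.4},
    {"translation": [-0.0025,-0.0015,0.0225],"delta_rot": [0,0,0],"jaw": 0.4},
  ],
)

```text
clock: 2.55
tcp_pos: [433.5, -111.3, 17.7]
ee_rot: [3.136, -0.171, 0.0]
force: [-10.0, 2.2, 30.3]
finger_gap: 51.2
```

```bash
python3 - <<'E'
from h import *
d=robot.get_image("wrist"); save(d,"w3.png",(150,200,410,395),3)
plan([433.5,-113,18],(.9945,-.105))
E
```

```text
tcp [ 433.4 -111.3   17.7] x [ 0.994 -0.109  0.   ] z [-0.    -0.001 -1.   ] F [-7.5  1.6 22.2] gap 51.5 t 2.6 q7 [ 0.57  0.29 -0.43  2.07  0.17  0.81 -0.08]
 trans [ 0.0002  0.0016 -0.0003]  rot [ 0.05 -0.   -0.23] dist 0.002
```

View pics/w3.png

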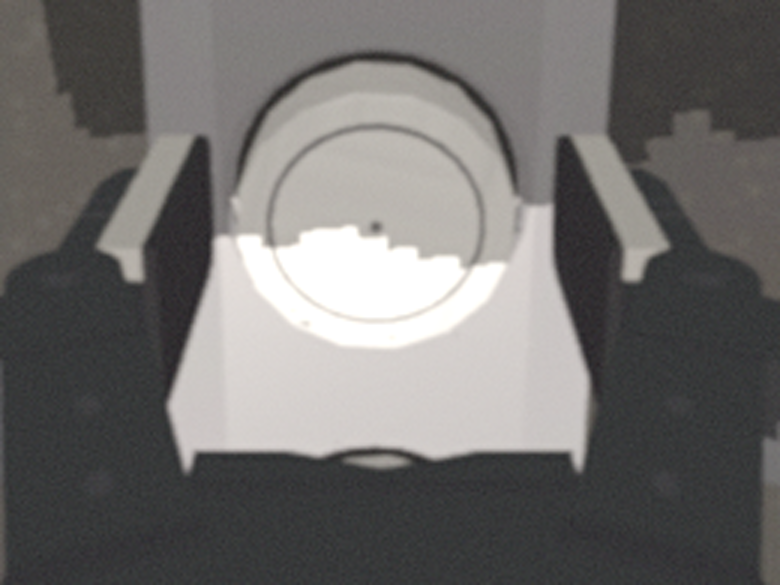

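step_arm(
  series=[
    {"translation": [0,0,-0.0045],"delta_rot": [0,0,0],"jaw": 0.4},
    {"translation": [0,0,-0.0055],"delta_rot": [0,0,0],"jaw": 0.4},
  ],
)

```text
clock: 2.8
tcp_pos: [433.2, -111.2, 22.2]
ee_rot: [-3.137, 0.172, 0.0]
force: [-0.5, -0.1, -0.1]
finger_gap: 51.0
```

```bash
python3 - <<'E'
from h import *
plan([433.5,-113,21.5],(.9945,-.105))
E
```

```text
tcp [ 433.2 -111.2   22.2] x [ 0.994 -0.109 -0.   ] z [-0.  0. -1.] F [-0.5 -0.1 -0.1] gap 51.0 t 2.8 q7 [ 0.57  0.28 -0.44  2.07  0.16  0.82 -0.07]
 trans [0.0005 0.0018 0.0007]  rot [-0.    0.01 -0.23] dist 0.002
```

step_arm(
  series=[
    {"translation": [0,0,0],"delta_rot": [0,0,0],"jaw": 0.55},
    {"translation": [0,0,0],"delta_rot": [0,0,0],"jaw": 0.7},
    {"translation": [0,0,0],"delta_rot": [0,0,0],"jaw": 0.8},
    {"translation": [0,0,0],"delta_rot": [0,0,0],"jaw": 0.8},
    {"translation": [0,0,0],"delta_rot": [0,0,0],"jaw": 0.8},
  ],
)

```text
clock: 3.3
tcp_pos: [433.2, -111.2, 22.5]
ee_rot: [3.137, -0.172, -0.001]
force: [-3.0, 0.6, 10.1]
finger_gap: 37.3
```

step_arm(
  series=[
    {"translation": [0,0,-0.01],"delta_rot": [0,0,0],"jaw": 0.8},
    {"translation": [0,0,-0.03],"delta_rot": [0,0,0],"jaw": 0.8},
    {"translation": [0,0,-0.04],"delta_rot": [0,0,0],"jaw": 0.8},
  ],
)

```text
clock: 3.6
tcp_pos: [433.7, -111.3, 63.6]
ee_rot: [-3.137, 0.172, -0.002]
force: [-0.2, -0.2, -0.9]
finger_gap: 37.0
```

```bash
python3 - <<'E'
from h import *
d=robot.get_image("wrist"); save(d,"w4.png",None,1.4)
s=robot.get_image("scene"); save(s,"s4.png",(180,170,400,340),3.5)
plan([590.5,-103,62])
E
```

```text
tcp [ 434.3 -111.6   63.7] x [ 0.994 -0.109  0.003] z [ 0.003 -0.001 -1.   ] F [-0.5 -0.4 -1.8] gap 36.8 t 3.7 q7 [ 0.59  0.21 -0.45  2.03  0.12  0.91 -0.03]
 trans [ 0.1543 -0.0256  0.0021]  rot [ 0.03 -0.16 -0.  ] dist 0.156
```

View pics/w4.png

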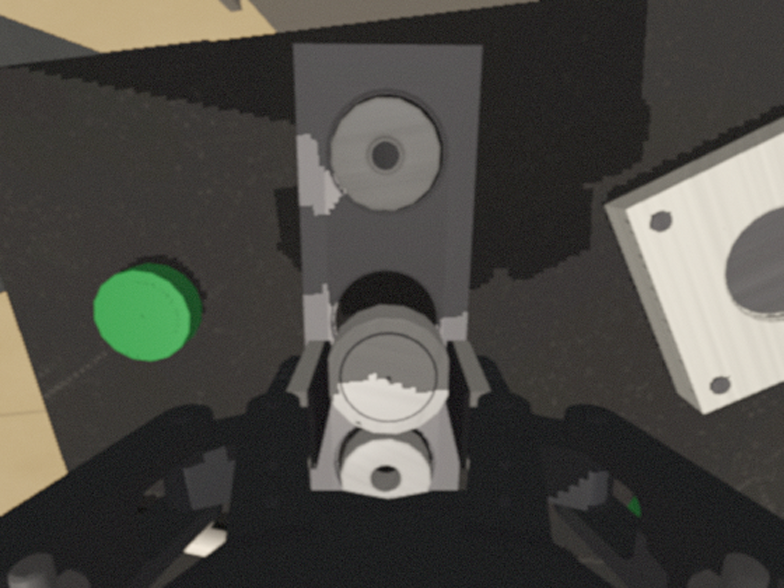

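View pics/s4.png

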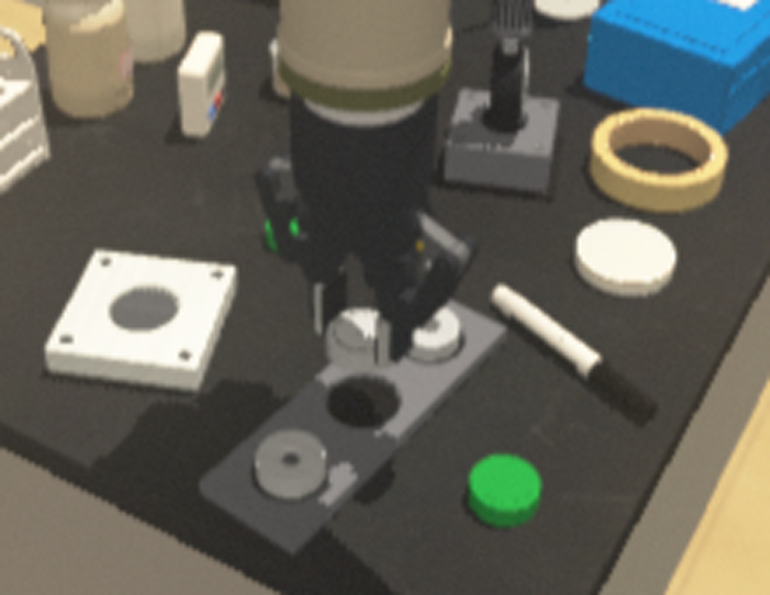

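```bash
cat >> h.py <<'E'
def ell(d,box,thr):pass
E
python3 - <<'E'
from h import *
d=robot.get_image("wrist")
s=robot.read_state(); m=R.from_rotvec(s["ee_rot"]).as_matrix()
p=px2w(d,388/1.4,378/1.4,65.5); print(p.round(1), (m.T@(p-s["tcp_pos"])).round(1))
save(d,"w4c.png",(210,210,350,320),5)
E
```

```text
[ 435.1 -112.4   65.5] [ 1.5  0.7 -2.7]
```

View pics/w4c.png

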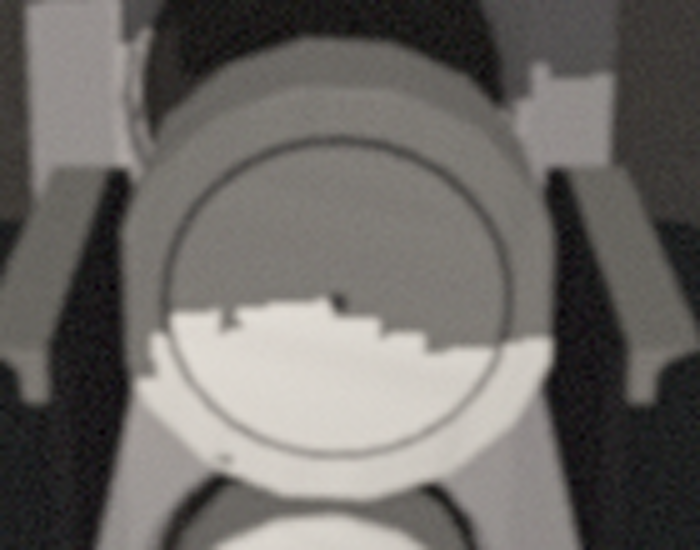

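step_arm(
  series=[
    {"translation": [0.03,-0.005,0],"delta_rot": [0,0,0],"jaw": 0.8},
    {"translation": [0.075,-0.0125,0],"delta_rot": [0,0,0],"jaw": 0.8},
    {"translation": [0.12,-0.02,0],"delta_rot": [0,0,0],"jaw": 0.8},
    {"translation": [0.1535,-0.0255,0],"delta_rot": [0,0,0],"jaw": 0.8},
    {"translation": [0.1535,-0.0255,0],"delta_rot": [0,0,0],"jaw": 0.8},
    {"translation": [0.1535,-0.0255,0],"delta_rot": [0,0,0],"jaw": 0.8},
  ],
)

```text
clock: 4.35
tcp_pos: [588.1, -102.1, 60.6]
ee_rot: [-3.136, 0.171, 0.004]
force: [-0.4, -0.9, -1.0]
finger_gap: 37.2
```

```bash
python3 - <<'E'
from h import *
d=robot.get_image("wrist"); save(d,"w5.png",None,1.4)
s=robot.get_image("scene"); save(s,"s5.png",(150,170,370,340),3.5)
plan([589.9,-103,30.5])
np.save("w5.npy",d,allow_pickle=True)
print(np.array(w2px(d,(590,-103,22)))*1.4)
E
```

```text
tcp [ 587.2 -102.8   61.4] x [ 0.994 -0.109 -0.002] z [-0.002  0.    -1.   ] F [ 0.  -0.9 -2. ] gap 36.8 t 4.45 q7 [ 0.44  0.51 -0.42  1.65  0.23  1.04 -0.16]
 trans [ 0.0027 -0.0001  0.0308]  rot [0.01 0.13 0.  ] dist 0.031
[391.04019059 331.26946227]
```

View pics/w5.png

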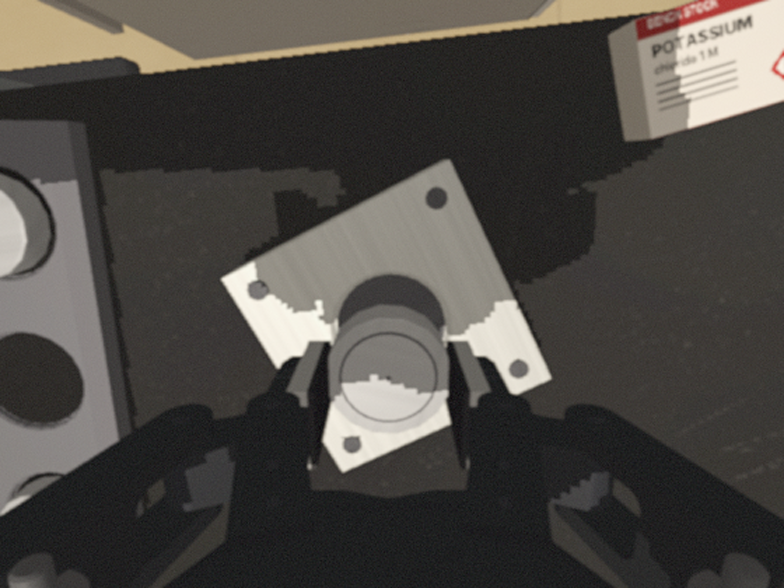

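View pics/s5.png

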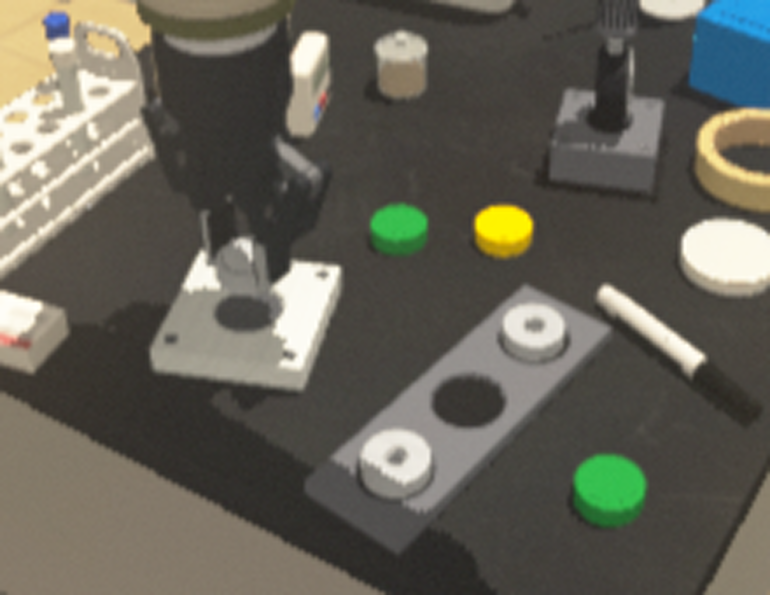

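```bash
python3 - <<'E'
from h import *
d=np.load("w5.npy",allow_pickle=True).item()
P=np.array([px2w(d,u/1.4,v/1.4,22) for u,v in [(436,198),(258,289),(351,443),(518,369)]]); print(P.round(1)); 
A,B,C,D=P; print((A+C)/2,(B+D)/2)
c=P.mean(0); dk=px2w(d,388.5/1.4,377.5/1.4,63.5); print(c.round(1),dk.round(1))
s=robot.read_state(); m=R.from_rotvec(s["ee_rot"]).as_matrix()
print("shift tool", (m.T@(c-dk)).round(1))
E
```

```text
[[ 611.8  -53.3   22. ]
 [ 541.   -80.3   22. ]
 [ 567.9 -151.1   22. ]
 [ 639.1 -124.6   22. ]]
[ 589.83680984 -102.19592      22.        ] [ 590.05933438 -102.44416464   22.        ]
[ 589.9 -102.3   22. ] [ 589.1 -102.2   63.5]
shift tool [ 1.  -0.  41.5]
```

step_arm(
  series=[
    {"translation": [0.001,0,0.01],"delta_rot": [0,0,0],"jaw": 0.8},
    {"translation": [0.0012,0,0.02],"delta_rot": [0,0,0],"jaw": 0.8},
    {"translation": [0.0012,0,0.026],"delta_rot": [0,0,0],"jaw": 0.8},
    {"translation": [0.0012,0,0.029],"delta_rot": [0,0,0],"jaw": 0.8},
    {"translation": [0.0012,0,0.03],"delta_rot": [0,0,0],"jaw": 0.8},
  ],
)

```text
clock: 4.95
tcp_pos: [589.4, -102.8, 31.8]
ee_rot: [-3.137, 0.172, 0.001]
force: [0.4, 0.1, -2.3]
finger_gap: 36.9
```

```bash
python3 - <<'E'
from h import *
d=robot.get_image("wrist"); save(d,"w6.png",(130,150,430,375),2.6)
plan([589.9,-103,30.5])
E
```

```text
tcp [ 589.6 -102.8   32. ] x [ 0.994 -0.109 -0.001] z [-0.  0. -1.] F [ 0.3 -0.6 -2.2] gap 37.0 t 5.0 q7 [ 0.43  0.55 -0.41  1.66  0.25  0.99 -0.18]
 trans [0.0003 0.0002 0.0015]  rot [-0.01  0.03 -0.  ] dist 0.002
```

View pics/w6.png

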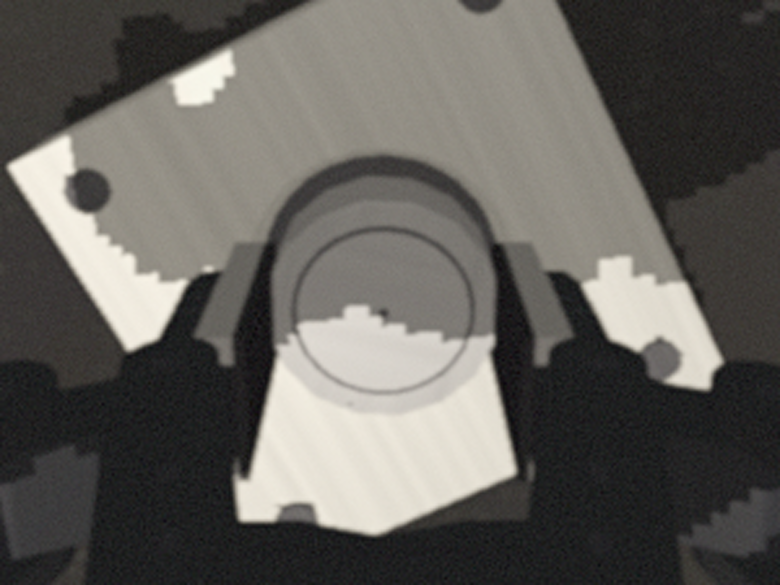

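Disc at (384,313), centred in the seat and still about 1–2 mm above the floor. Lower slightly and release.

step_arm(
  series=[
    {"translation": [0,0,0.001],"delta_rot": [0,0,0],"jaw": 0.8},
    {"translation": [0,0,0.002],"delta_rot": [0,0,0],"jaw": 0.8},
    {"translation": [0,0,0.002],"delta_rot": [0,0,0],"jaw": 0.8},
  ],
)

```text
clock: 5.3
tcp_pos: [590.1, -102.8, 30.7]
ee_rot: [3.137, -0.172, 0.001]
force: [-0.3, -0.3, -0.1]
finger_gap: 36.5
```

step_arm(
  series=[
    {"translation": [0,0,0.0005],"delta_rot": [0,0,0],"jaw": 0.8},
    {"translation": [0,0,0.0005],"delta_rot": [0,0,0],"jaw": 0.8},
  ],
)

```text
clock: 5.5
tcp_pos: [590.1, -102.8, 30.6]
ee_rot: [3.137, -0.172, 0.001]
force: [-2.0, 0.1, 4.9]
finger_gap: 37.0
```

step_arm(
  series=[
    {"translation": [0,0,0],"delta_rot": [0,0,0],"jaw": 0.6},
    {"translation": [0,0,0],"delta_rot": [0,0,0],"jaw": 0.45},
    {"translation": [0,0,0],"delta_rot": [0,0,0],"jaw": 0.4},
    {"translation": [0,0,0],"delta_rot": [0,0,0],"jaw": 0.4},
  ],
)

```text
clock: 5.9
tcp_pos: [589.8, -102.8, 29.8]
ee_rot: [-3.137, 0.172, 0.0]
force: [0.3, 0.9, -0.1]
finger_gap: 51.1
```

step_arm(
  series=[
    {"translation": [0,0,-0.01],"delta_rot": [0,0,0],"jaw": 0.4},
    {"translation": [0,0,-0.05],"delta_rot": [0,0,0],"jaw": 0.4},
    {"translation": [0,0,-0.1],"delta_rot": [0,0,0],"jaw": 0.4},
    {"translation": [0,0,-0.13],"delta_rot": [0,0,0],"jaw": 0.3},
    {"translation": [0,0,-0.13],"delta_rot": [0,0,0],"jaw": 0.3},
  ],
)

```text
clock: 6.4
tcp_pos: [592.9, -102.8, 166.5]
ee_rot: [3.136, -0.172, 0.016]
force: [1.2, -0.1, -0.1]
finger_gap: 59.9
```

```bash
python3 - <<'E'
from h import *
d=robot.get_image("wrist"); save(d,"w7.png",None,1.4)
s=robot.get_image("scene"); save(s,"s7.png",(150,170,370,340),3.5)
plan([478,-395,205])
np.save("w7.npy",d,allow_pickle=True)
E
```

```text
tcp [ 590.3 -102.9  161.1] x [ 0.994 -0.109  0.002] z [ 0.002 -0.001 -1.   ] F [-0.6 -0.1 -0.6] gap 59.6 t 6.5 q7 [ 0.46  0.41 -0.45  1.54  0.19  1.23 -0.13]
 trans [-0.0796  0.3026 -0.0439]  rot [ 0.02 -0.12 -0.  ] dist 0.316
```

View pics/w7.png

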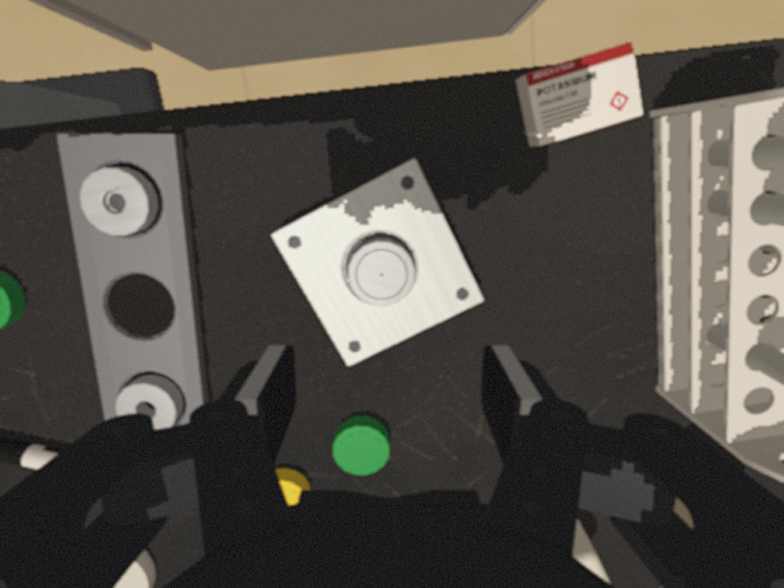

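View pics/s7.png

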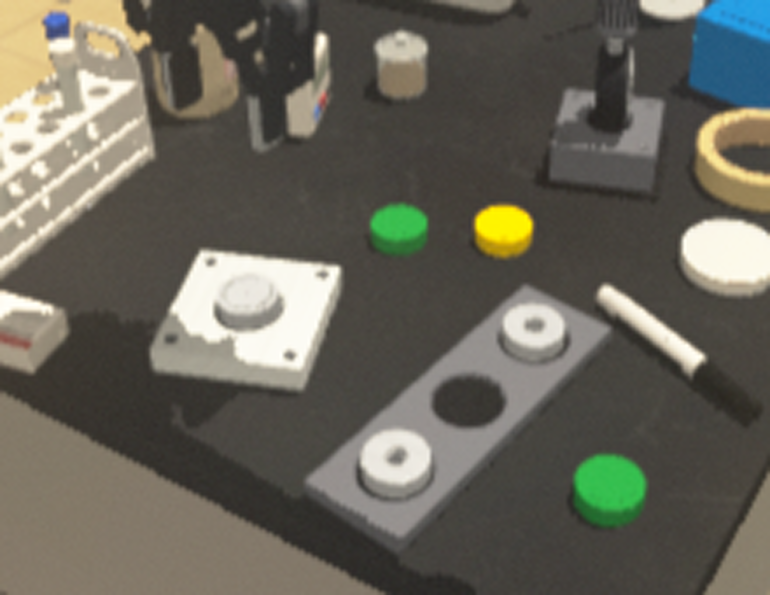

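step_arm(
  series=[
    {"translation": [0,0.02,-0.02],"delta_rot": [0,0,0],"jaw": 0.2},
    {"translation": [-0.015,0.06,-0.055],"delta_rot": [0,0,0],"jaw": 0.2},
    {"translation": [-0.03,0.105,-0.06],"delta_rot": [0,0,0],"jaw": 0.2},
    {"translation": [-0.045,0.15,-0.06],"delta_rot": [0,0,0],"jaw": 0.2},
    {"translation": [-0.055,0.195,-0.06],"delta_rot": [0,0,0],"jaw": 0.2},
    {"translation": [-0.065,0.23,-0.06],"delta_rot": [0,0,0],"jaw": 0.2},
    {"translation": [-0.08,0.25,-0.06],"delta_rot": [0,0,0],"jaw": 0.2},
    {"translation": [-0.08,0.25,-0.06],"delta_rot": [0,0,0],"jaw": 0.2},
  ],
)

```text
clock: 7.3
tcp_pos: [478.8, -347.0, 217.8]
ee_rot: [-3.136, 0.184, 0.007]
force: [-0.4, -0.2, -1.5]
finger_gap: 68.4
```

```bash
python3 - <<'E'
from h import *
d0=np.load("w7.npy",allow_pickle=True).item()
print("disc",px2w(d0,381.5/1.4,274/1.4,32).round(1))
P=np.array([px2w(d0,u/1.4,v/1.4,22) for u,v in [(407,182),(294,242),(354,346),(462,293)]]); print("anvil",P.mean(0).round(1))
d=robot.get_image("wrist"); save(d,"w8.png",None,1.4)
s=robot.get_image("scene"); save(s,"s8.png",(250,120,410,245),4.5)
plan([478,-395,205])
np.save("w8.npy",d,allow_pickle=True)
np.save("s8.npy",s,allow_pickle=True)
E
```

```text
disc [ 591.3 -103.9   32. ]
anvil [ 590.2 -102.4   22. ]
tcp [ 482.2 -342.5  218.5] x [ 0.994 -0.11  -0.002] z [-0.002  0.002 -1.   ] F [0.7 0.2 0.3] gap 68.8 t 7.4 q7 [ 0.83  0.35 -0.34  1.48  0.12  1.33  0.37]
 trans [0.0017 0.0527 0.0134]  rot [-0.09  0.12 -0.  ] dist 0.054
```

View pics/w8.png

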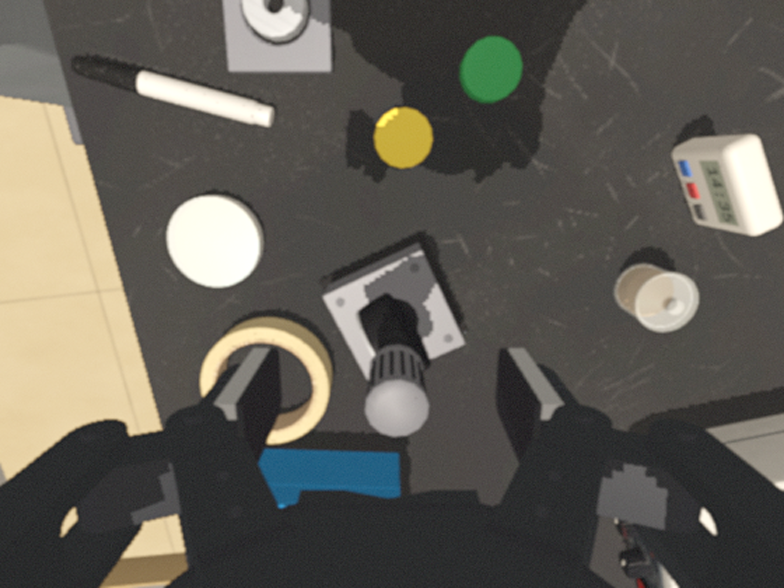

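View pics/s8.png

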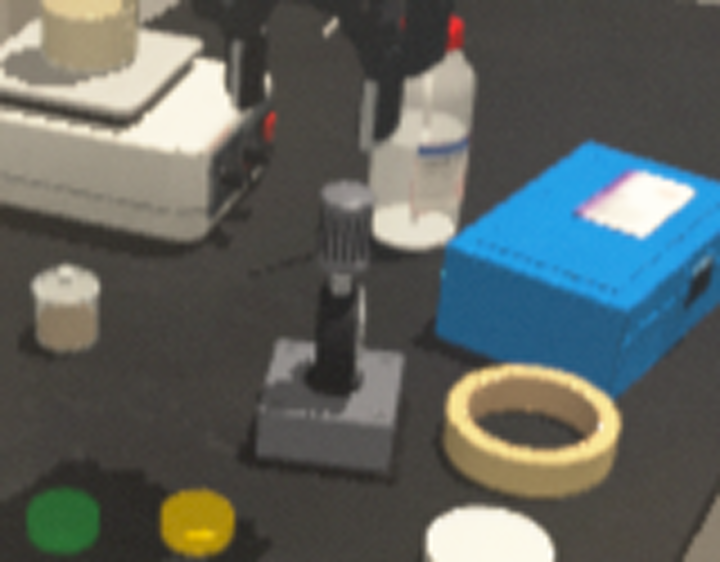

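```bash
python3 - <<'E'
from h import *
d=np.load("w8.npy",allow_pickle=True).item(); s=np.load("s8.npy",allow_pickle=True).item()
p=px2w(d,397/1.4,407/1.4,161); print("w",p.round(1)); print("s",px2w(s,250+347/4.5,120+197/4.5,161).round(1))
# stand top corners z=36
P=np.array([px2w(d,u/1.4,v/1.4,36) for u,v in [(415,267),(340,302),(448,338)]]); print(P.round(1), (P[1]+P[2])/2)
plan([p[0]-1,p[1],205])
E
```

```text
w [ 478.4 -391.6  161. ]
s [ 471.5 -384.3  161. ]
[[ 496.8 -357.1   36. ]
 [ 441.5 -376.3   36. ]
 [ 515.1 -412.2   36. ]] [ 478.32927348 -394.22094393   36.        ]
tcp [ 482.2 -342.5  218.5] x [ 0.994 -0.11  -0.002] z [-0.002  0.002 -1.   ] F [0.7 0.2 0.3] gap 68.8 t 7.4 q7 [ 0.83  0.35 -0.34  1.48  0.12  1.33  0.37]
 trans [0.0007 0.0494 0.0134]  rot [-0.09  0.12 -0.  ] dist 0.051
```

step_arm(
  series=[
    {"translation": [0,0.03,0],"delta_rot": [0,0,0],"jaw": 0.2},
    {"translation": [-0.0005,0.0505,0],"delta_rot": [0,0,0],"jaw": 0.2},
    {"translation": [-0.0005,0.0505,0.0],"delta_rot": [0,0,0],"jaw": 0.2},
    {"translation": [-0.0005,0.0505,0.0],"delta_rot": [0,0,0],"jaw": 0.2},
  ],
)

```text
clock: 7.8
tcp_pos: [477.8, -391.1, 219.1]
ee_rot: [-3.135, 0.169, 0.001]
force: [-1.4, 0.7, 0.6]
finger_gap: 68.5
```

```bash
python3 - <<'E'
from h import *
d=robot.get_image("wrist"); save(d,"w9.png",None,1.4)
plan([478,-393,129])
np.save("w9.npy",d,allow_pickle=True)
E
```

```text
tcp [ 478.1 -390.6  219.3] x [ 0.994 -0.107 -0.   ] z [-0.     0.002 -1.   ] F [ 0.1  0.9 -0.1] gap 68.5 t 7.85 q7 [ 0.87  0.4  -0.32  1.41  0.12  1.35  0.44]
 trans [0.0002 0.0026 0.0903]  rot [-0.1   0.02 -0.  ] dist 0.09
```

View pics/w9.png

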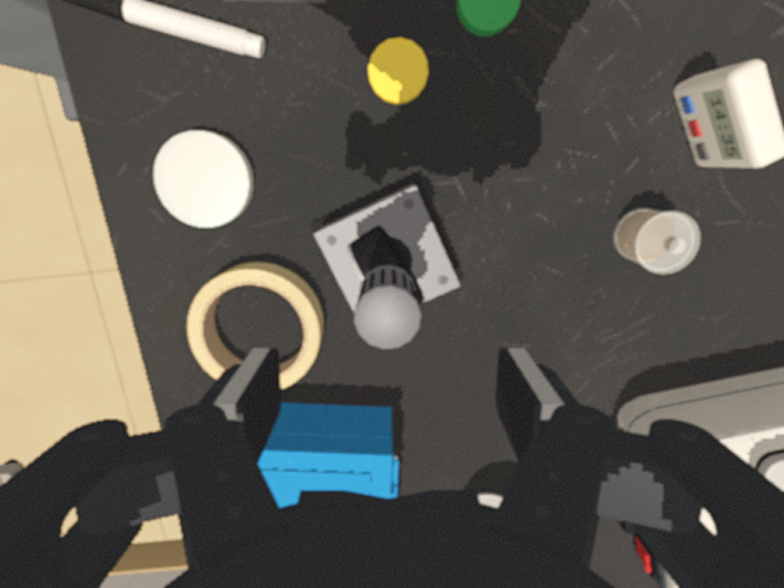

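```bash
python3 - <<'E'
from h import *
d=np.load("w9.npy",allow_pickle=True).item()
p=px2w(d,387.5/1.4,316.5/1.4,161); print("w",p.round(1))
P=np.array([px2w(d,u/1.4,v/1.4,36) for u,v in [(409,203),(332,240),(444,280)]]); print(P.round(1), (P[1]+P[2])/2)
plan([p[0]-.5,p[1]-.5,129])
E
```

```text
w [ 478.4 -392.4  161. ]
[[ 496.6 -356.8   36. ]
 [ 441.8 -376.1   36. ]
 [ 516.  -412.6   36. ]] [ 478.88208695 -394.34041509   36.        ]
tcp [ 478.1 -390.6  219.3] x [ 0.994 -0.107 -0.   ] z [-0.     0.002 -1.   ] F [ 0.1  0.9 -0.1] gap 68.5 t 7.85 q7 [ 0.87  0.4  -0.32  1.41  0.12  1.35  0.44]
 trans [0.     0.0025 0.0903]  rot [-0.1   0.02 -0.  ] dist 0.09
```

step_arm(
  series=[
    {"translation": [0,0.0025,0.03],"delta_rot": [0,0,0],"jaw": 0.3},
    {"translation": [0,0.0025,0.06],"delta_rot": [0,0,0],"jaw": 0.4},
    {"translation": [0,0.0025,0.08],"delta_rot": [0,0,0],"jaw": 0.45},
    {"translation": [0,0.0025,0.091],"delta_rot": [0,0,0],"jaw": 0.45},
    {"translation": [0,0.0025,0.091],"delta_rot": [0,0,0],"jaw": 0.45},
    {"translation": [0,0.0025,0.091],"delta_rot": [0,0,0],"jaw": 0.45},
  ],
)

```text
clock: 8.45
tcp_pos: [477.6, -394.8, 130.0]
ee_rot: [3.137, -0.17, 0.002]
force: [-0.9, -0.7, 0.3]
finger_gap: 47.4
```

```bash
python3 - <<'E'
from h import *
d=robot.get_image("wrist"); save(d,"w10.png",None,1.4)
s=robot.get_image("scene"); save(s,"s10.png",(250,120,410,245),4.5)
plan([478,-393.2,128])
E
```

```text
tcp [ 477.7 -395.4  130.5] x [ 0.994 -0.109  0.002] z [ 0.002 -0.001 -1.   ] F [ 0.5 -0.1  0.4] gap 47.0 t 8.55 q7 [ 0.87  0.46 -0.31  1.52  0.15  1.18  0.42]
 trans [ 0.0001 -0.0022  0.0025]  rot [ 0.07 -0.13 -0.  ] dist 0.003
```

View pics/w10.png

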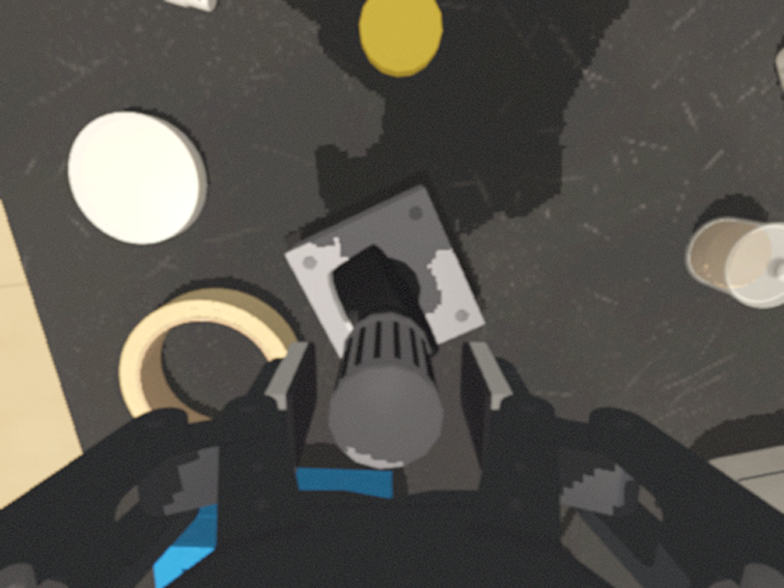

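View pics/s10.png

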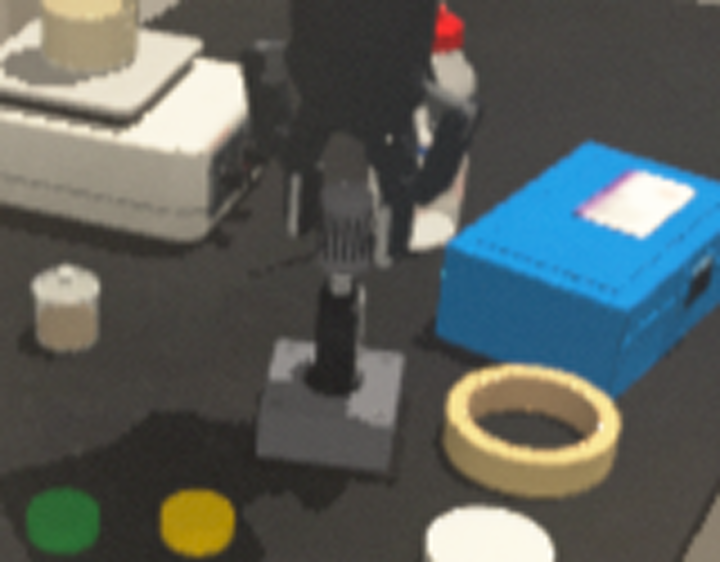

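```bash
python3 - <<'E'
from h import *
d=robot.get_image("wrist")
p=px2w(d,386/1.4,414/1.4,161); print("w",p.round(1))
plan([p[0]-.7,p[1]-.5,128])
E
```

```text
w [ 478.3 -391.7  161. ]
tcp [ 477.6 -395.5  130.4] x [ 0.994 -0.109  0.002] z [ 0.002 -0.001 -1.   ] F [-0.2 -0.3 -0. ] gap 47.4 t 8.6 q7 [ 0.87  0.46 -0.31  1.52  0.15  1.18  0.42]
 trans [-0.0003 -0.0033  0.0024]  rot [ 0.07 -0.12 -0.  ] dist 0.004
```

step_arm(
  series=[
    {"translation": [0,-0.0025,0.002],"delta_rot": [0,0,0],"jaw": 0.45},
    {"translation": [0,-0.0025,0.002],"delta_rot": [0,0,0],"jaw": 0.55},
    {"translation": [0,-0.0025,0.002],"delta_rot": [0,0,0],"jaw": 0.65},
    {"translation": [0,-0.0025,0.002],"delta_rot": [0,0,0],"jaw": 0.75},
    {"translation": [0,-0.0025,0.002],"delta_rot": [0,0,0],"jaw": 0.9},
    {"translation": [0,-0.0025,0.002],"delta_rot": [0,0,0],"jaw": 0.9},
    {"translation": [0,-0.0025,0.002],"delta_rot": [0,0,0],"jaw": 0.9},
  ],
)

```text
clock: 9.3
tcp_pos: [477.1, -392.8, 127.2]
ee_rot: [3.137, -0.172, 0.001]
force: [-1.2, -0.0, 3.6]
finger_gap: 26.5
```

```bash
python3 - <<'E'
from h import *
d=robot.get_image("wrist"); save(d,"w11.png",None,1.4)
s=robot.get_image("scene"); save(s,"s11.png",(250,120,410,245),4.5)
plan([478,-393.2,128])
E
```

```text
tcp [ 477.1 -392.8  127.1] x [ 0.994 -0.109  0.   ] z [ 0. -0. -1.] F [-0.3 -0.   3. ] gap 26.7 t 9.4 q7 [ 0.87  0.46 -0.31  1.53  0.15  1.17  0.42]
 trans [ 0.0009  0.0003 -0.0009]  rot [ 0.   -0.02 -0.  ] dist 0.001
```

View pics/w11.png

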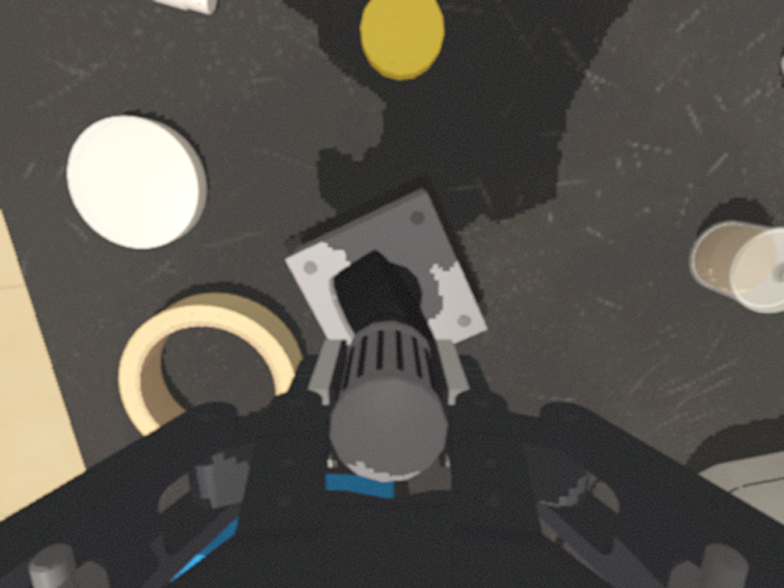

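View pics/s11.png

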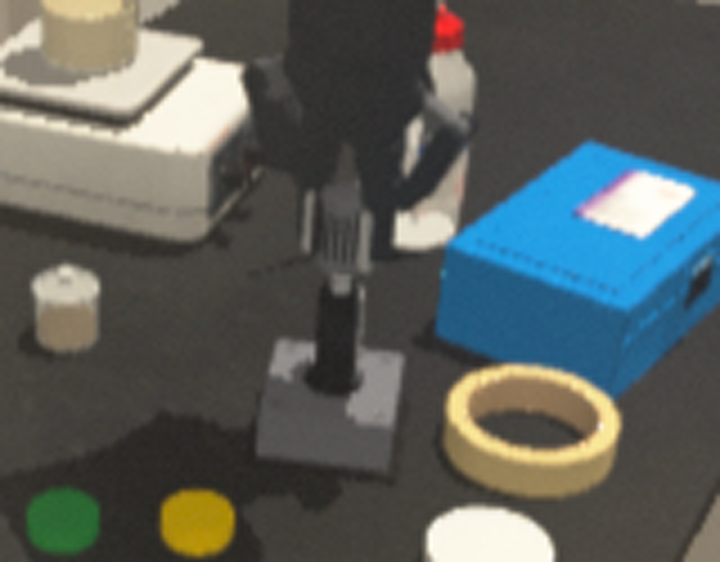

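step_arm(
  series=[
    {"translation": [0,0,-0.005],"delta_rot": [0,0,0],"jaw": 0.9},
    {"translation": [0,0,-0.015],"delta_rot": [0,0,0],"jaw": 0.9},
    {"translation": [0,0,-0.03],"delta_rot": [0,0,0],"jaw": 0.9},
    {"translation": [0,0,-0.045],"delta_rot": [0,0,0],"jaw": 0.9},
    {"translation": [0,0,-0.06],"delta_rot": [0,0,0],"jaw": 0.9},
    {"translation": [0,0,-0.07],"delta_rot": [0,0,0],"jaw": 0.9},
    {"translation": [0,0,-0.07],"delta_rot": [0,0,0],"jaw": 0.9},
    {"translation": [0,0,-0.07],"delta_rot": [0,0,0],"jaw": 0.9},
  ],
)

```text
clock: 10.2
tcp_pos: [476.9, -392.7, 196.9]
ee_rot: [3.137, -0.172, 0.0]
force: [-0.5, 0.7, -2.1]
finger_gap: 26.8
```

```bash
python3 - <<'E'
from h import *
d=robot.get_image("wrist"); save(d,"w12.png",None,1.4)
s=robot.get_image("scene"); save(s,"s12.png",(250,100,410,225),4.5)
plan([590,-103,197])
E
```

```text
tcp [ 476.6 -392.5  196. ] x [ 0.994 -0.109 -0.001] z [-0.001  0.001 -1.   ] F [-0.6  0.1 -2.2] gap 26.7 t 10.3 q7 [ 0.87  0.41 -0.32  1.44  0.13  1.31  0.44]
 trans [ 0.0811 -0.3002 -0.0009]  rot [-0.05  0.08 -0.  ] dist 0.311
```

View pics/w12.png

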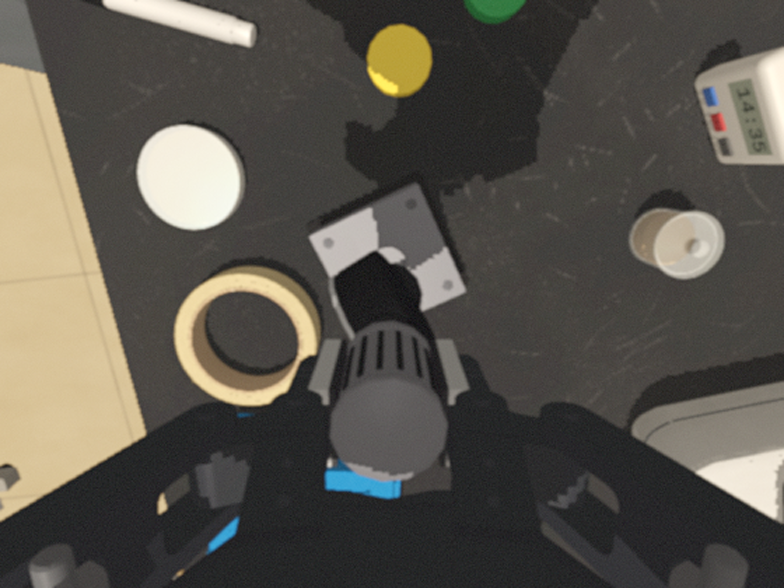

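View pics/s12.png

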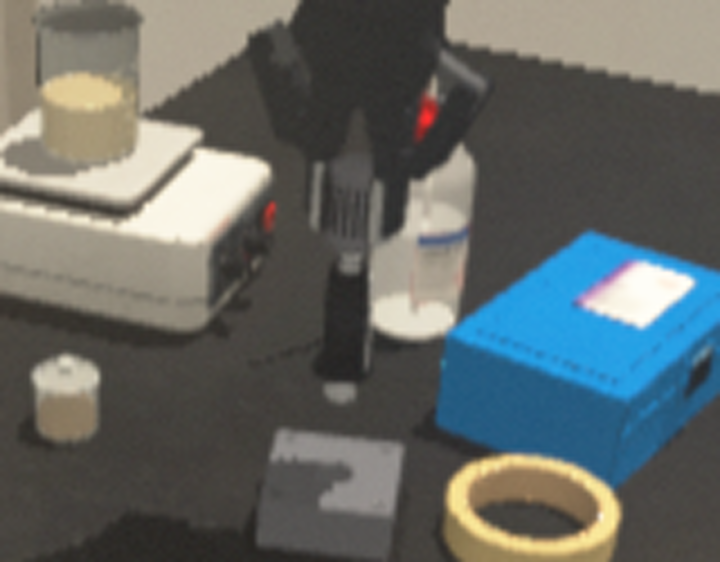

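```bash
python3 - <<'E'
from h import *
d=robot.get_image("wrist"); s=robot.read_state(); m=R.from_rotvec(s["ee_rot"]).as_matrix()
p=px2w(d,389/1.4,424/1.4,s["tcp_pos"][2]+33.9); print(p.round(1),(m.T@(p-s["tcp_pos"])).round(1))
E
```

```text
[ 478.  -389.6  229.8] [  1.1  -3.  -33.9]
```

step_arm(
  series=[
    {"translation": [0.005,-0.02,0],"delta_rot": [0,0,0],"jaw": 0.9},
    {"translation": [0.015,-0.055,0],"delta_rot": [0,0,0],"jaw": 0.9},
    {"translation": [0.027,-0.1,0],"delta_rot": [0,0,0],"jaw": 0.9},
    {"translation": [0.039,-0.145,0],"delta_rot": [0,0,0],"jaw": 0.9},
    {"translation": [0.051,-0.19,0],"delta_rot": [0,0,0],"jaw": 0.9},
    {"translation": [0.063,-0.235,0],"delta_rot": [0,0,0],"jaw": 0.9},
    {"translation": [0.073,-0.27,0],"delta_rot": [0,0,0],"jaw": 0.9},
    {"translation": [0.08,-0.295,0],"delta_rot": [0,0,0],"jaw": 0.9},
  ],
)

```text
clock: 11.15
tcp_pos: [589.2, -104.4, 196.4]
ee_rot: [-3.136, 0.166, 0.001]
force: [0.0, -0.4, -1.9]
finger_gap: 27.1
```

```bash
python3 - <<'E'
from h import *
plan([589.8,-103,170])
E
```

```text
tcp [ 589.2 -104.4  196.4] x [ 0.994 -0.106 -0.001] z [-0.001  0.001 -1.   ] F [ 0.  -0.4 -1.9] gap 27.1 t 11.15 q7 [ 0.46  0.39 -0.45  1.5   0.17  1.3  -0.11]
 trans [ 0.0005 -0.0014  0.0264]  rot [-0.08  0.05 -0.  ] dist 0.026
```

step_arm(
  series=[
    {"translation": [0.0005,0,0.012],"delta_rot": [0,0,0],"jaw": 0.9},
    {"translation": [0.0005,0,0.025],"delta_rot": [0,0,0],"jaw": 0.9},
    {"translation": [0.0005,0,0.035],"delta_rot": [0,0,0],"jaw": 0.9},
    {"translation": [0.0005,0,0.037],"delta_rot": [0,0,0],"jaw": 0.9},
    {"translation": [0.0005,0,0.037],"delta_rot": [0,0,0],"jaw": 0.9},
  ],
)

```text
clock: 11.65
tcp_pos: [588.6, -109.5, 159.1]
ee_rot: [3.137, -0.175, -0.002]
force: [0.6, -0.6, -2.0]
finger_gap: 26.4
```

```bash
python3 - <<'E'
from h import *
plan([589.8,-103,150])
s=robot.get_image("scene"); save(s,"s13.png",(160,155,300,290),4.4); np.save("s13.npy",s,allow_pickle=True)
d=robot.get_image("wrist"); save(d,"w13.png",None,1.4)
t=robot.get_image("top"); save(t,"t13.png",(180,130,300,250),5)
st=robot.read_state()["tcp_pos"]
print(w2px(s,(st[0],st[1],st[2]-107)),w2px(s,(st[0],st[1],st[2]-11)),w2px(s,(590,-103,32)))
E
```

```text
tcp [ 588.6 -109.5  159.1] x [ 0.994 -0.111 -0.002] z [-0.002  0.    -1.   ] F [ 0.6 -0.6 -2. ] gap 26.4 t 11.65 q7 [ 0.47  0.41 -0.44  1.54  0.18  1.23 -0.12]
 trans [ 0.0005 -0.0066  0.0091]  rot [0.01 0.09 0.  ] dist 0.011
(np.float64(221.10148650456003), np.float64(244.43830702163675)) (np.float64(217.12672205873443), np.float64(208.43499827939604)) (np.float64(220.09582907045058), np.float64(253.2842432742974))
```

View pics/s13.png

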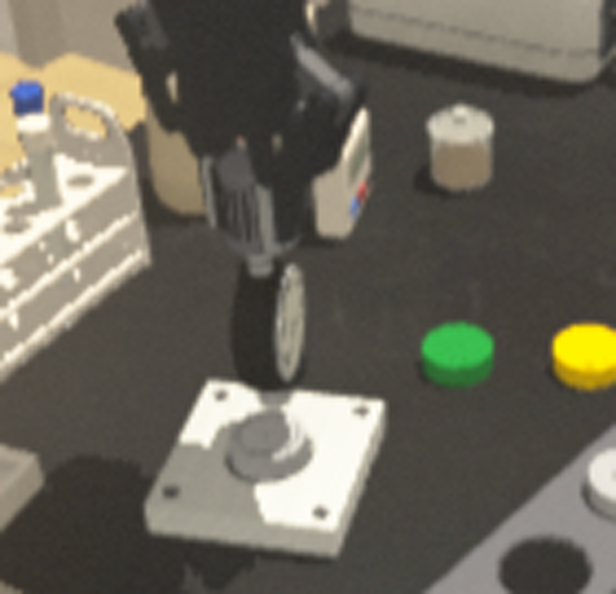

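View pics/w13.png

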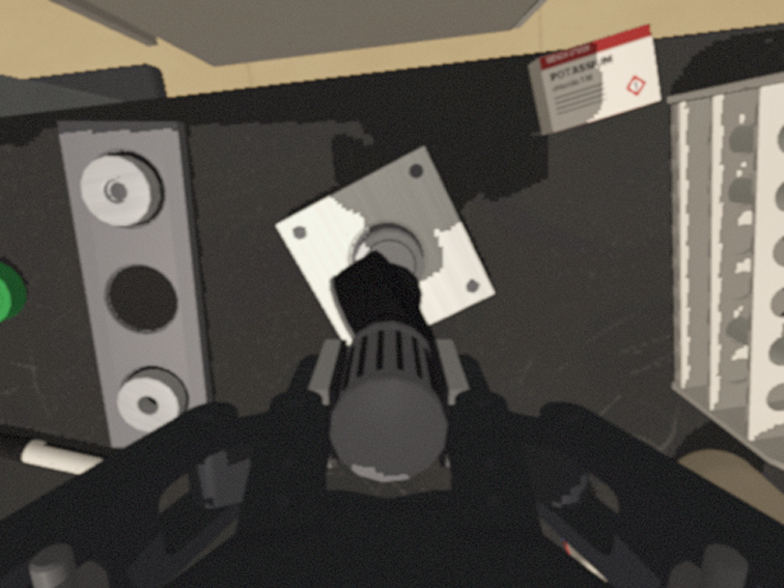

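View pics/t13.png

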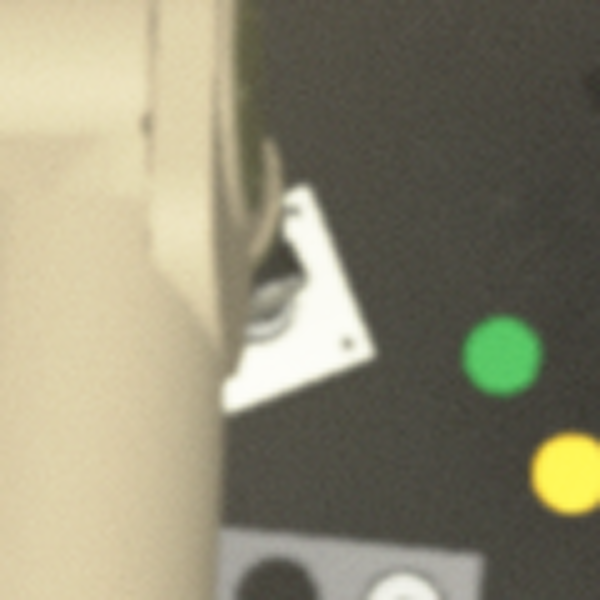

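step_arm(
  series=[
    {"translation": [0.0006,-0.0025,0.004],"delta_rot": [0,0,0],"jaw": 0.9},
    {"translation": [0.0006,-0.0053,0.008],"delta_rot": [0,0,0],"jaw": 0.9},
    {"translation": [0.0006,-0.0053,0.012],"delta_rot": [0,0,0],"jaw": 0.9},
    {"translation": [0.0006,-0.0053,0.012],"delta_rot": [0,0,0],"jaw": 0.9},
    {"translation": [0.0006,-0.0053,0.012],"delta_rot": [0,0,0],"jaw": 0.9},
    {"translation": [0.0006,-0.0053,0.012],"delta_rot": [0,0,0],"jaw": 0.9},
  ],
)

```text
clock: 12.4
tcp_pos: [590.5, -103.2, 148.1]
ee_rot: [3.137, -0.172, 0.0]
force: [0.6, 0.0, -2.9]
finger_gap: 26.4
```

```bash
python3 - <<'E'
from h import *
plan([589.8,-104.3,140])
s=robot.get_image("scene"); save(s,"s14.png",(170,170,280,280),5.4)
d=robot.get_image("wrist"); save(d,"w14.png",None,1.4)
st=robot.read_state()["tcp_pos"]
print(w2px(s,(st[0],st[1],st[2]-107)),w2px(s,(590,-103,32)))
E
```

```text
tcp [ 590.5 -103.2  148.1] x [ 0.994 -0.109  0.   ] z [ 0. -0. -1.] F [ 0.6  0.  -2.9] gap 26.4 t 12.4 q7 [ 0.46  0.42 -0.44  1.56  0.19  1.2  -0.13]
 trans [-0.0006  0.0012  0.0081]  rot [ 0.   -0.02 -0.  ] dist 0.008
(np.float64(219.60765316644185), np.float64(250.0262116230387)) (np.float64(220.09582907045058), np.float64(253.2842432742974))
```

View pics/s14.png

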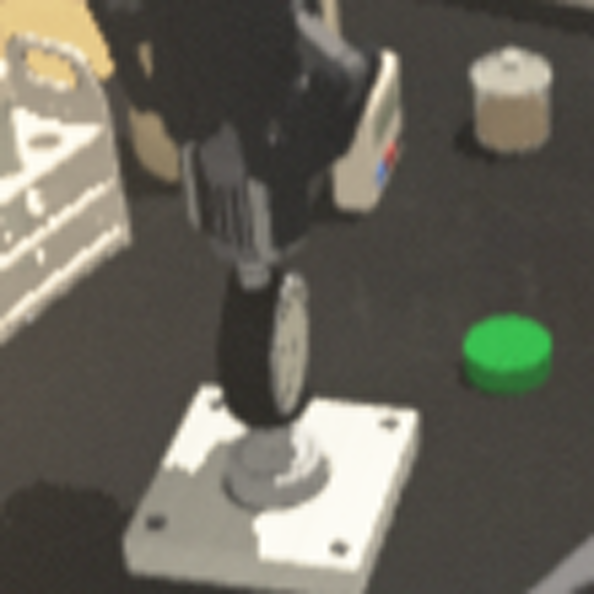

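View pics/w14.png

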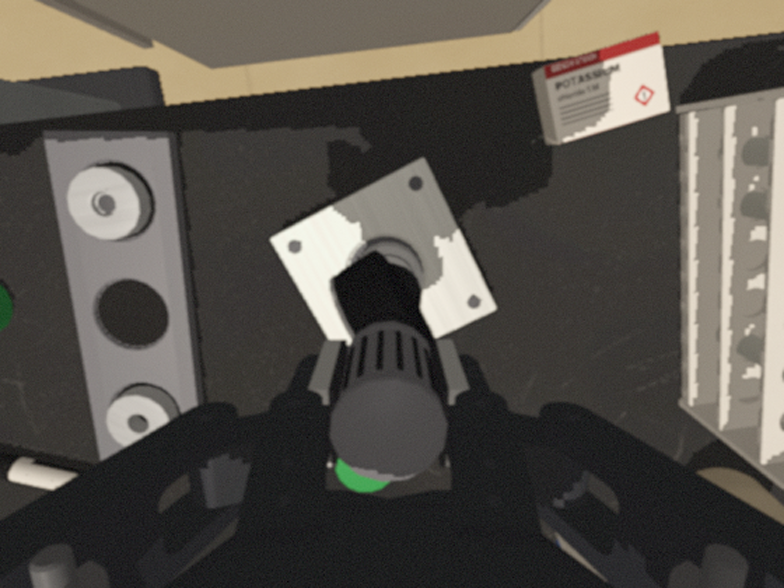

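step_arm(
  series=[
    {"translation": [-0.0008,0.0012,0.003],"delta_rot": [0,0,0],"jaw": 0.9},
    {"translation": [-0.0008,0.0012,0.005],"delta_rot": [0,0,0],"jaw": 0.9},
    {"translation": [-0.0008,0.0012,0.006],"delta_rot": [0,0,0],"jaw": 0.9},
    {"translation": [-0.0008,0.0012,0.006],"delta_rot": [0,0,0],"jaw": 0.9},
  ],
)

```text
clock: 12.9
tcp_pos: [589.4, -104.3, 141.8]
ee_rot: [-3.137, 0.172, 0.0]
force: [1.0, -1.0, -2.1]
finger_gap: 26.7
```

step_arm(
  series=[
    {"translation": [0,0,0.001],"delta_rot": [0,0,0],"jaw": 0.9},
    {"translation": [0,0,0.002],"delta_rot": [0,0,0],"jaw": 0.9},
    {"translation": [0,0,0.003],"delta_rot": [0,0,0],"jaw": 0.9},
    {"translation": [0,0,0.003],"delta_rot": [0,0,0],"jaw": 0.9},
    {"translation": [0,0,0.003],"delta_rot": [0,0,0],"jaw": 0.9},
  ],
)

```text
clock: 13.4
tcp_pos: [589.7, -104.2, 139.2]
ee_rot: [-3.137, 0.172, -0.001]
force: [-0.4, -0.5, 2.3]
finger_gap: 26.7
```

step_arm(
  series=[
    {"translation": [0,0,0.001],"delta_rot": [0,0,0],"jaw": 0.9},
    {"translation": [0,0,0.002],"delta_rot": [0,0,0],"jaw": 0.9},
    {"translation": [0,0,0.003],"delta_rot": [0,0,0],"jaw": 0.9},
    {"translation": [0,0,0.004],"delta_rot": [0,0,0],"jaw": 0.9},
    {"translation": [0,0,0.004],"delta_rot": [0,0,0],"jaw": 0.9},
  ],
)

```text
clock: 13.9
tcp_pos: [589.7, -104.2, 135.2]
ee_rot: [-3.137, 0.172, -0.001]
force: [-1.3, -0.6, 6.3]
finger_gap: 26.9
```

```bash
python3 - <<'E'
from h import *
plan([589.8,-104.3,131])
s=robot.get_image("scene"); save(s,"s15.png",(170,170,280,280),5.4)
E
```

```text
tcp [ 589.7 -104.2  135.2] x [ 0.994 -0.109  0.001] z [ 0.001 -0.    -1.   ] F [-1.3 -0.6  6.3] gap 26.9 t 13.9 q7 [ 0.46  0.43 -0.44  1.57  0.2   1.18 -0.13]
 trans [0.0001 0.0001 0.0042]  rot [-0.   -0.03  0.  ] dist 0.004
```

View pics/s15.png

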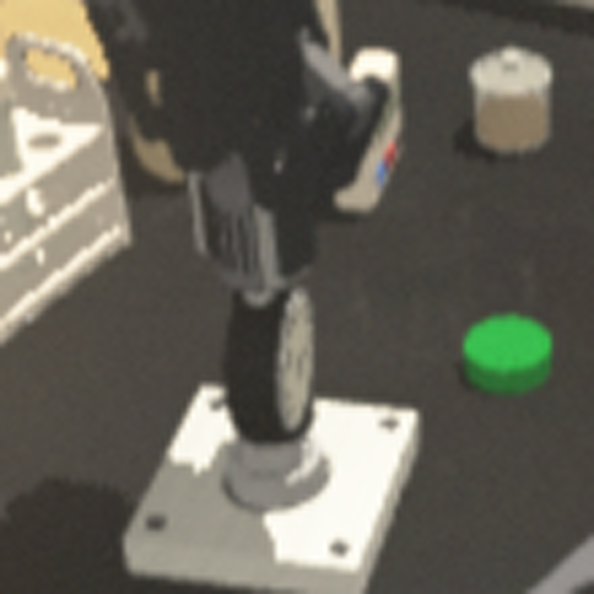

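step_arm(
  series=[
    {"translation": [0,0,0.001],"delta_rot": [0,0,0],"jaw": 0.9},
    {"translation": [0,0,0.002],"delta_rot": [0,0,0],"jaw": 0.9},
    {"translation": [0,0,0.003],"delta_rot": [0,0,0],"jaw": 0.9},
    {"translation": [0,0,0.0035],"delta_rot": [0,0,0],"jaw": 0.9},
    {"translation": [0,0,0.004],"delta_rot": [0,0,0],"jaw": 0.9},
    {"translation": [0,0,0.004],"delta_rot": [0,0,0],"jaw": 0.9},
    {"translation": [0,0,0.004],"delta_rot": [0,0,0],"jaw": 0.9},
  ],
)

```text
clock: 14.65
tcp_pos: [589.9, -104.2, 131.7]
ee_rot: [3.137, -0.172, 0.002]
force: [-2.2, -0.2, 8.1]
finger_gap: 26.4
```

```bash
python3 - <<'E'
from h import *
plan([589.8,-104.3,131])
s=robot.get_image("scene"); save(s,"s16.png",(190,195,255,270),8); np.save("s16.npy",s,allow_pickle=True)
d=robot.get_image("wrist"); save(d,"w16.png",(200,110,360,230),5)
plan([589.8,-104.3,131])
E
```

```text
tcp [ 589.9 -104.2  131.7] x [ 0.994 -0.109  0.001] z [ 0.001 -0.    -1.   ] F [-2.2 -0.2  8.1] gap 26.4 t 14.65 q7 [ 0.46  0.44 -0.44  1.58  0.2   1.17 -0.13]
 trans [-0.      0.0001  0.0007]  rot [ 0.   -0.06 -0.  ] dist 0.001
tcp [ 589.9 -104.2  131.7] x [ 0.994 -0.109  0.001] z [ 0.001 -0.    -1.   ] F [-2.4 -1.   7.8] gap 26.6 t 14.75 q7 [ 0.46  0.44 -0.44  1.58  0.2   1.17 -0.13]
 trans [-0.0001  0.0001  0.0007]  rot [ 0.01 -0.07 -0.  ] dist 0.001
```

View pics/s16.png

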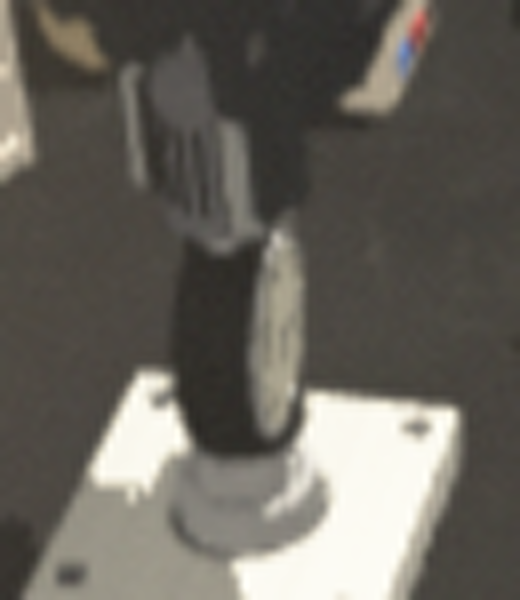

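View pics/w16.png

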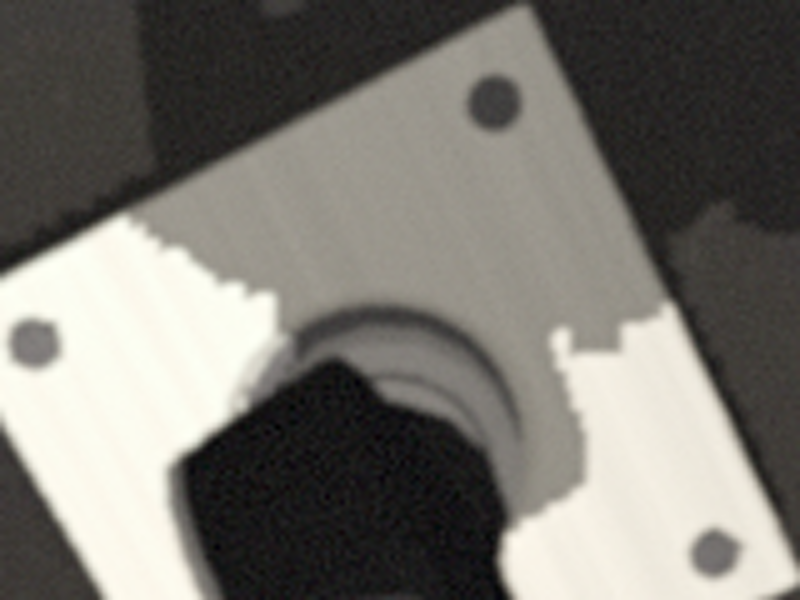

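step_arm(
  series=[
    {"translation": [0,0,0.0003],"delta_rot": [0,0,0],"jaw": 0.9},
    {"translation": [0,0,0.0006],"delta_rot": [0,0,0],"jaw": 0.9},
    {"translation": [0,0,0.0006],"delta_rot": [0,0,0],"jaw": 0.9},
    {"translation": [0,0,0.0006],"delta_rot": [0,0,0],"jaw": 0.9},
    {"translation": [0,0,0.0006],"delta_rot": [0,0,0],"jaw": 0.9},
    {"translation": [0,0,0.0006],"delta_rot": [0,0,0],"jaw": 0.9},
    {"translation": [0,0,0.0006],"delta_rot": [0,0,0],"jaw": 0.9},
    {"translation": [0,0,0.0006],"delta_rot": [0,0,0],"jaw": 0.9},
  ],
)

```text
clock: 15.55
tcp_pos: [589.9, -104.2, 131.2]
ee_rot: [3.137, -0.172, 0.002]
force: [-2.2, -0.6, 8.3]
finger_gap: 26.8
```

```bash
python3 - <<'E'
from h import *
plan([589.8,-104.3,131])
s=np.load("s16.npy",allow_pickle=True).item()
# predicted pixels (crop 190,195 x8) of axis points, foot z=32, axis at (589.9,-104.2)
for z,n in [(32,"foot"),(48,"shoulder"),(108,"casetop"),(120,"rim"),(165,"top")]:
    u,v=w2px(s,(589.9,-104.2,z)); print(n,round((u-190)*8),round((v-195)*8))
for dz in (-2,0,2,4,6): 
    u,v=w2px(s,(589.9,-104.2,121+dz)); print(dz,round((v-195)*8))
d=robot.get_image("top"); save(d,"t17.png",(190,120,380,310),3.15)
s=robot.get_image("scene"); save(s,"s17.png",(150,120,390,330),3)
E
```

```text
tcp [ 589.9 -104.2  131.2] x [ 0.994 -0.109  0.001] z [ 0.001 -0.    -1.   ] F [-2.2 -0.6  8.3] gap 26.8 t 15.55 q7 [ 0.46  0.44 -0.44  1.58  0.2   1.17 -0.13]
 trans [-0.0001  0.0001  0.0002]  rot [ 0.01 -0.07 -0.  ] dist 0.0
foot 244 464
shoulder 239 420
casetop 219 245
rim 215 209
top 199 65
-2 212
0 206
2 200
4 193
6 187
```

View pics/s17.png

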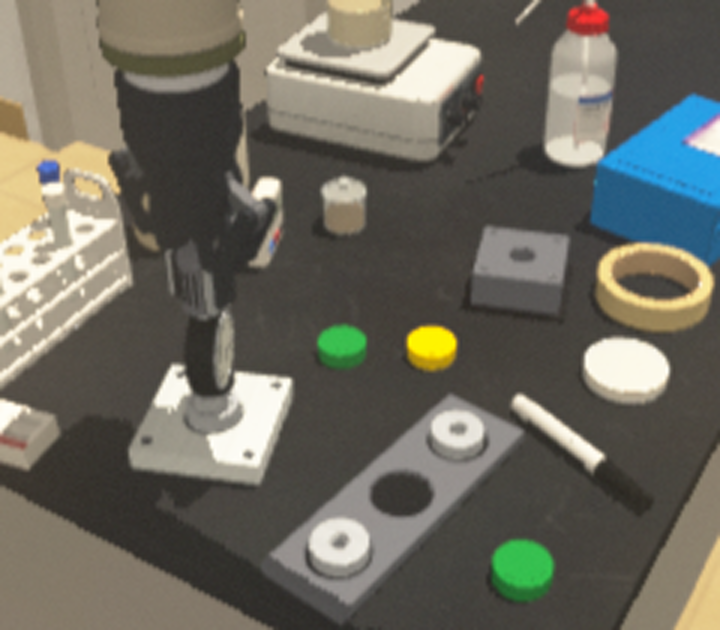

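```bash
python3 - <<'E'
from h import *
robot.close_job()
plan([589.8,-104.3,131])
E
```

```text
the job is handed in; nothing more can be done
the job is handed in; nothing more can be done
```

The check disc is seated in the anvil, and the durometer is held pressed on it. I handed the job in at about 15.6 s, well inside the 48 s limit; no verdict was reported.

**What I did**
- I took the plain disc from the middle tray pocket, after a close crop showed its ring and dot and no hole.
- I set it in the anvil seat and let go. The image afterwards showed it flat and centred to within about 2 mm.
- I lifted the durometer by its grip, stood it on the disc and pressed the grip down.

**Last checks**
- **Steady hold:** the arm did not move (TCP 589.9, -104.2, 131.2 mm) and the tool pointed straight down to within about 0.1°.
- **Push force:** about 8.3 N upward on the tool.
- **Grip press:** the force gives about 7 mm and the travel since foot contact about 8 mm. They differ by 1 mm, but both are inside the 5 to 11 mm window.
- **Surroundings:** the last scene image shows the other two discs in their pockets and everything else in view apparently where it was.

**What I could not fully confirm**
- The dial case hid the foot from the wrist camera, so its centring comes from the arm position and the scene view. My estimates of the grip position across the jaws differed by up to 3 mm, still inside the 6 mm limit.
- The pin and the two rings on the stem could not be read directly.
- A small sideways force of about 2 N remained.
- On the first approach to the disc, the fingertips touched the tray with about 30 N, under the 40 N limit.

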